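# Load the sample carousel with its square-drive knob

## Robot

A 6-joint arm with a two-finger parallel gripper is mounted at the origin on the work surface. World frame = base frame: x ahead of the robot, y to its left, z up, the work surface at z = 0. Lengths are in m, angles in degrees, forces in N, time in s.
With the tool pointing down it reaches from about 0.325 to 0.925 m from the base axis. Payload 3.1 kg.
Tool frame: the origin (TCP) lies midway between the tips of the shut fingers; the grasp point (between the pads) lies hold_point_z behind it (hold_point_z is the distance from the TCP to the grasp point, in m); y points along the fingers, z is the direction in which the jaws open and shut, and the axes are right-handed (so a half turn about y gives the same grasp; the last joint's range is limited). The gripper opens to 85 mm and grips with 20 to 120 N. Pads are 22 mm wide; open, the fingers measure 114 mm over their backs; the gripper's body (76 mm by 85 mm) begins 54 mm behind the grasp point. The pads swing forward as they close: fully open they stand 13 mm farther back than shut.
Start: joints at [-74.897, 12.427, 92.441, -0, 75.132, -6.429], TCP at [0.229, -0.581, 0.211] pointing down, gripper open.
Joint ranges: [-157.48, 157.48], [-44.54, 120.13], [17.64, 146.25], [-64.5, 244.5], [7.68, 150.69], [-147.95, 147.95]. Speed limits (degrees/s): [159.86, 159.86, 180, 180, 180, 180].

## Interface

Orientations are given as a 3x3 rotation matrix whose columns are the frame's x, y, z axes.
In Python, from cell import get_state, snapshot, get_calibration, hand_in, hold_point_z gives the robot as it stands. The module is installed in compiled form; this text tells all that it offers.
- The arm moves only by the tool servo_tool, never from a script. Its argument "commands" is a list of rows, each an object with "angular": the turn, a rotation vector about the tool's x, y, z in degrees, a list of three; "offset": the shift along the tool's x, y, z in m, a list of three; "grip": the opening, from 0 (shut) to 1 (fully open). A call has 1 to 20 rows; each row shifts and turns the commanded pose from where the row before left it, along the tool's axes as they then stand; what a row does not reach is not made up. A row lasts 1/12 s, in which the tool goes at most 41.7 mm and 7.16 degrees, less where a joint would pass 70% of its speed; a pose out of reach is approached as far as the arm can. A call with a gripper value outside its range is refused whole. The fingers move at their own pace and stop on an object; "newtons" is the grip in N (left out, the last holds). Time passes only in rows, so rows that do not move let the fingers close. It gives the time, the measured TCP pose, the force and the opening at its end, in the units of the state.
- get_state(): the state, without advancing time (a new reading comes with each control period).
- snapshot(name): name is "scene" or "top" or "wrist"; returns the picture (480x640x3 uint8, red, green, blue); there is no depth.
- get_calibration(name): a dict with "mtx" (3x3 intrinsics, pixels), "T" (4x4, takes a point from camera to world coordinates). Camera axes: x right, y down, z forward; pixel columns grow to the right and rows downward; lengths in m; the calibration is good to about 2 mm. A picture is of the moment at which its call begins: read the wrist's pose just before it. get_calibration takes no time and is no camera call; for the wrist camera it gives the pose at the moment of the call.
- hand_in(): hands the job in, once; it reports no verdict.
The state is a dict: "t": time; "joint_pos": joint angles; "qvel": joint speeds; "tau": joint torques, N m; "eef_pos": TCP position; "ee_rot": TCP orientation; "ft_force": force on the tool from outside, world axes, zero at the start; "moment": the same for the moment, N m; "width": finger opening in m.
Only numpy, scipy, OpenCV 4.12 (cv2) and the standard library are available. Lean on these libraries where they do the work, as an engineer would, in place of code of your own. Each camera call takes 0.05 s, during which the arm holds its last target. There are 200 camera calls.

## Task

Fit the orange-winged knob fully home on the carousel's square drive shaft. Then load the sample pots that are there, in the order red, yellow, blue, green, each upright into the pocket of its lid's colour while that pocket is at the gate (beside the green-topped reader), indexing the carousel with the knob from pocket to pocket and finally until the steel blank clicks in at the gate. Last, take the knob off and stand it back in its steel tray, and leave the white-lidded pot and everything else on the bench where it is.

Things in the scene. Friction and masses are not known exactly. Their poses are not given: they have to be found in the camera images.
- knob_c (a point): centre (half-way up, 37 mm above its underside) of the knob, which stands bore down: black hub 46 x 46 mm, 34 mm high, on it an upright orange wing 62 mm long (along its x axis), 14 mm thick (y), 40 mm high; about 180 g. The square bore in the underside, 22 mm wide, 28 mm deep, has sides parallel to x and y and fits the shaft in any of four quarter turns. Grip the wing above the hub
- tray_mid (a point): centre of the floor of the knob's open steel tray, fixed, 160 x 160 mm outside with walls 4 mm thick and 16 mm high; the floor is 4 mm above the bench
- shaft (a point): on the vertical turning axis, at the top of the round shoulder (54 mm above the bench) on which the fitted knob's underside rests. The steel square shaft stands 27 mm above it: 20 mm wide for 22 mm, then a 16 mm wide pilot for 5 mm. Its sides are parallel to this point's x and y axes, which turn with the turntable
- turret (a joint): turn of the round turntable (260 mm across, top 50 mm above the bench), rad, growing anticlockwise from above. A detent every 1.047: 0 (start) red pocket at the gate, 1.047 yellow, 2.094 blue, 3.142 green, 4.189 steel blank; stops 0.12 beyond both ends. Let go, it springs into the nearest detent; about 0.2 N m turns it over. The square fit has 0.1 rad of play
- gate (a point): the loading gate, a fixed point 50 mm above the bench: the centre of whatever pocket floor is indexed there, 95 mm from the turning axis on the side of the grey reader block with the green top (48 mm high; its near face stands 43 mm outward from this point)
- pocket_red (a point): centre of the floor of the red pocket, level with the turntable's top face. The pocket is a round red collar, 24 mm high above its floor, 56 mm inside diameter at the floor widening to 60 mm at the mouth, 69 mm outside; its centre is 95 mm from the turning axis and moves with the turntable
- pocket_yellow (a point): centre of the floor of the yellow pocket, level with the turntable's top face. The pocket is a round yellow collar, 24 mm high above its floor, 56 mm inside diameter at the floor widening to 60 mm at the mouth, 69 mm outside; its centre is 95 mm from the turning axis and moves with the turntable
- pocket_blue (a point): centre of the floor of the blue pocket, level with the turntable's top face. The pocket is a round blue collar, 24 mm high above its floor, 56 mm inside diameter at the floor widening to 60 mm at the mouth, 69 mm outside; its centre is 95 mm from the turning axis and moves with the turntable
- pocket_green (a point): centre of the floor of the green pocket, level with the turntable's top face. The pocket is a round green collar, 24 mm high above its floor, 56 mm inside diameter at the floor widening to 60 mm at the mouth, 69 mm outside; its centre is 95 mm from the turning axis and moves with the turntable
- blank (a point): centre of the top of the steel blank, a round plug 56 mm across and 22 mm high on the turntable where a fifth pocket would be
- red_pot_c (a point): centre (half-way up) of the upright sample pot with a red lid: white cylinder with its coloured lid on top, 50 mm diameter all the way up, 60 mm tall, about 90 g; z up. It stands on the bench at the start, 'None' when absent in this run
- yellow_pot_c (a point): centre (half-way up) of the upright sample pot with a yellow lid: white cylinder with its coloured lid on top, 50 mm diameter all the way up, 60 mm tall, about 90 g; z up. It stands on the bench at the start, 'None' when absent in this run
- blue_pot_c (a point): centre (half-way up) of the upright sample pot with a blue lid: white cylinder with its coloured lid on top, 50 mm diameter all the way up, 60 mm tall, about 90 g; z up. It stands on the bench at the start, 'None' when absent in this run
- green_pot_c (a point): centre (half-way up) of the upright sample pot with a green lid: white cylinder with its coloured lid on top, 50 mm diameter all the way up, 60 mm tall, about 90 g; z up. It stands on the bench at the start, 'None' when absent in this run
- red_pot: the same red-lidded pot, origin at the centre of its underside
- yellow_pot: the same yellow-lidded pot, origin at the centre of its underside
- blue_pot: the same blue-lidded pot, origin at the centre of its underside
- green_pot: the same green-lidded pot, origin at the centre of its underside
- knob: the same knob, origin at the centre of its underside
- white_pot: a pot like the others but with a white lid, origin under its centre: a bystander
- thermometer: white and blue infrared thermometer lying on the bench, about 150 mm: a bystander
- refractometer: metal hand refractometer with a black eyepiece, 170 mm long, lying on the bench: a bystander
- marker: blue marker pen, 120 mm long, lying on the bench: a bystander
Mind the look-alikes: they are no part of the job. Leave any pink look-alike of the yellow_pot alone.

How it is judged (in metres and radians):
On the way, in this order (a step that is already met when the one before it is completed fails the run):
1. the knob is pushed fully home on the square drive shaft (horizontal distance between knob_c and shaft below 0.004 m and z of knob_c in the frame of shaft between 0.033 and 0.041 m and angle between knob_c's own z axis and vertical below 0.1 rad), for 0.3 s.
2. the red-lidded pot (if there is one) stands in the red pocket while that pocket is at the gate and has been let go (horizontal distance between red_pot_c and pocket_red below 0.006 m and z of red_pot_c in the frame of pocket_red between 0.025 and 0.035 m and angle between red_pot_c's own z axis and vertical below 0.12 rad and horizontal distance between red_pot_c and gate below 0.015 m and contact force between the fingers and red_pot below 0.2 N), for 0.3 s.
3. the yellow-lidded pot (if there is one) stands in the yellow pocket while that pocket is at the gate and has been let go (horizontal distance between yellow_pot_c and pocket_yellow below 0.006 m and z of yellow_pot_c in the frame of pocket_yellow between 0.025 and 0.035 m and angle between yellow_pot_c's own z axis and vertical below 0.12 rad and horizontal distance between yellow_pot_c and gate below 0.015 m and contact force between the fingers and yellow_pot below 0.2 N), for 0.3 s.
4. the blue-lidded pot (if there is one) stands in the blue pocket while that pocket is at the gate and has been let go (horizontal distance between blue_pot_c and pocket_blue below 0.006 m and z of blue_pot_c in the frame of pocket_blue between 0.025 and 0.035 m and angle between blue_pot_c's own z axis and vertical below 0.12 rad and horizontal distance between blue_pot_c and gate below 0.015 m and contact force between the fingers and blue_pot below 0.2 N), for 0.3 s.
5. the green-lidded pot (if there is one) stands in the green pocket while that pocket is at the gate and has been let go (horizontal distance between green_pot_c and pocket_green below 0.006 m and z of green_pot_c in the frame of pocket_green between 0.025 and 0.035 m and angle between green_pot_c's own z axis and vertical below 0.12 rad and horizontal distance between green_pot_c and gate below 0.015 m and contact force between the fingers and green_pot below 0.2 N), for 0.3 s.
6. the carousel has been indexed with the knob until the steel blank has clicked in at the gate (all of step 1 and value of joint turret between 4.06879 and 4.30879 rad), for 0.3 s.
At the end, for the whole second after the job is handed in: each pot present stands upright (0.12 rad) on the floor of its colour's pocket, within 6 mm of its centre; turntable within 0.1 rad of 4.189 (blank at the gate); knob upright and still on the tray's floor, its centre within 62 mm of the tray's middle along each side (horizontal distance between red_pot_c and pocket_red below 0.006 m and z of red_pot_c in the frame of pocket_red between 0.025 and 0.035 m and angle between each of red_pot_c, yellow_pot_c, blue_pot_c, green_pot_c, knob_c's own z axis and vertical below 0.12 rad and horizontal distance between yellow_pot_c and pocket_yellow below 0.006 m and z of yellow_pot_c in the frame of pocket_yellow between 0.025 and 0.035 m and horizontal distance between blue_pot_c and pocket_blue below 0.006 m and z of blue_pot_c in the frame of pocket_blue between 0.025 and 0.035 m and horizontal distance between green_pot_c and pocket_green below 0.006 m and z of green_pot_c in the frame of pocket_green between 0.025 and 0.035 m and value of joint turret between 4.08879 and 4.28879 rad and x of knob_c in the frame of tray_mid between -0.062 and 0.062 m and y of knob_c in the frame of tray_mid between -0.062 and 0.062 m and z of knob_c in the frame of tray_mid between 0.031 and 0.043 m and linear speed of knob below 0.02 m/s); the robot touches nothing.
It fails at once if the white pot is moved by more than 4 cm (distance of white_pot from where it was at the start of the episode above 0.04 m).
It fails at once if the thermometer is moved by more than 4 cm (distance of thermometer from where it was at the start of the episode above 0.04 m).
It fails at once if the refractometer is moved by more than 4 cm (distance of refractometer from where it was at the start of the episode above 0.04 m).
It fails at once if the marker is moved by more than 4 cm (distance of marker from where it was at the start of the episode above 0.04 m).
Of red_pot, yellow_pot, blue_pot, green_pot only 2 to 4 are there at a start; the rules pass over those that are not, and their reading is None.
At some moment in a run one of red_pot, yellow_pot, blue_pot, green_pot may be knocked a few centimetres aside while the robot is not near it.
It also fails if it takes over 210 s, if anything falls off the work surface, if the arm or the gripper's body presses on something with over 40 N, if the wrist force passes 120 N, or if a joint passes its speed limit or range.

## Working session

There is one attempt and no reset: what is moved stays moved. The work goes in short steps, Python scripts to look and compute and a tool call to move; the robot and the scene stay as the last step left them, time stands still between calls to the robot, and variables do not carry over. Pictures are saved under pics/ and viewed, about 12 in all and at most 16, crops included, and the job is handed in when it is done.

Besides the shell and the picture viewer there is one more tool, called by a JSON object that holds its "api" and its "payload". servo_tool: Moves the arm, as the interface text tells. Its arguments: {"type":"object","properties":{"commands":{"type":"array"},"newtons":{"type":"number"}},"required":["commands"]}

```bash
mkdir -p pics
python3 - <<'E'
from cell import *
import cv2,numpy as np
np.set_printoptions(precision=4,suppress=True)
s=get_state();print(s,hold_point_z)
for n in("scene","top"):
    im=snapshot(n);cv2.imwrite(f"pics/{n}0.png",im[:,:,::-1]);print(n,get_calibration(n))
E
```

```text
{'t': 0.0, 'joint_pos': array([-74.8966,  12.4782,  92.5292,   0.0002,  75.1326,  -6.4287]), 'qvel': array([ 0.0165, -0.0021,  0.03  , -0.0879, -0.0231, -0.0467]), 'tau': array([  0.0011, -39.6846, -30.3852,  -0.0002,   0.0097,  -0.    ]), 'eef_pos': array([ 0.2292, -0.5805,  0.2094]), 'ee_rot': array([[-0.9302, -0.0006,  0.367 ],
       [-0.367 ,  0.0024, -0.9302],
       [-0.0003, -1.    , -0.0024]]), 'ft_force': array([-0.0145,  0.4068, -0.5058]), 'moment': array([-0.0234,  0.0389,  0.0006]), 'width': 0.08522910232346091} 0.0187
scene {'mtx': array([[463.7189,   0.    , 323.1479],
       [  0.    , 463.7189, 234.1139],
       [  0.    ,   0.    ,   1.    ]]), 'T': array([[-0.3393,  0.664 , -0.6664,  1.1952],
       [ 0.9406,  0.2282, -0.2515,  0.1941],
       [-0.0149, -0.7121, -0.7019,  0.786 ],
       [ 0.    ,  0.    ,  0.    ,  1.    ]])}
top {'mtx': array([[469.3426,   0.    , 327.7931],
       [  0.    , 469.3426, 237.9116],
       [  0.    ,   0.    ,   1.    ]]), 'T': array([[ 0.0206, -0.987 ,  0.1594,  0.3486],
       [-0.9997, -0.0187,  0.0135, -0.0553],
       [-0.0103, -0.1596, -0.9871,  1.0408],
       [ 0.    ,  0.    ,  0.    ,  1.    ]])}
```

View pics/top0.png

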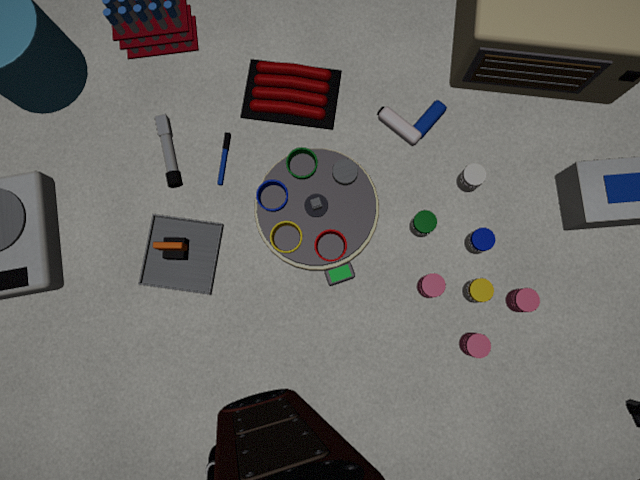

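View pics/scene0.png

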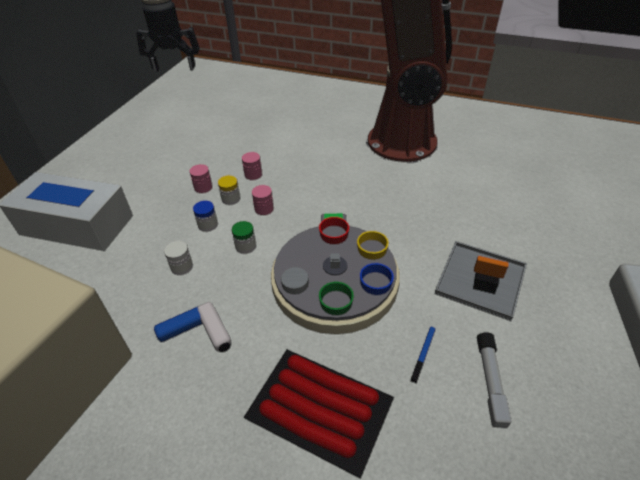

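Top view: the turntable is at (316,206), the knob at (172,247), and the reader at (340,273). The yellow lid is at (480,290), blue (482,239), green (424,222) and white (473,177). Three pink look-alikes surround the yellow pot, and there is no red pot.

```bash
cat > h.py <<'E'
from cell import *
import cv2,numpy as np
np.set_printoptions(precision=4,suppress=True)
RNG={'yellow':[(22,150,110),(32,255,255)],'blue':[(112,180,70),(128,255,255)],'green':[(50,130,50),(80,255,255)],
 'red':[(0,200,110),(4,255,255)],'orange':[(5,180,90),(16,255,255)],'pink':[(160,60,80),(178,200,255)]}
def mask(im,c):
    return cv2.inRange(cv2.cvtColor(im,cv2.COLOR_RGB2HSV),*map(np.array,RNG[c]))
def blobs(im,c,amin=60):
    cs,_=cv2.findContours(mask(im,c),cv2.RETR_EXTERNAL,cv2.CHAIN_APPROX_NONE)
    return sorted([k for k in cs if cv2.contourArea(k)>amin],key=cv2.contourArea,reverse=True)
def ray(cal,uv,z):
    uv=np.atleast_2d(uv).astype(float);K,T=cal['mtx'],cal['T']
    d=np.c_[uv,np.ones(len(uv))]@np.linalg.inv(K).T@T[:3,:3].T;o=T[:3,3]
    return o+d*((z-o[2])/d[:,2])[:,None]
def proj(cal,P):
    T=np.linalg.inv(cal['T']);p=np.atleast_2d(P)@T[:3,:3].T+T[:3,3];q=p@cal['mtx'].T;return q[:,:2]/q[:,2:]
def circ(cal,k,z):
    "world circle of a contour on plane z"
    w=ray(cal,k.reshape(-1,2),z)[:,:2]; (c,a,ang)=cv2.fitEllipse((w*1e4).astype(np.float32)); return np.array(c)/1e4,np.array(a)/1e4
def delta(target,yaw=None):
    "tool-frame shift to world target (TCP), from the measured pose; and turn"
    s=get_state();R=s['ee_rot'];return R.T@(np.array(target)-s['eef_pos'])
def look(n,f):
    cal=get_calibration(n);im=snapshot(n);cv2.imwrite(f'pics/{f}.png',im[:,:,::-1]);return im,cal
E
python3 - <<'E'
from h import *
for n in('top','scene'):
    im=cv2.imread(f'pics/{n}0.png')[:,:,::-1].copy();cal=get_calibration(n);print(n)
    for c in RNG:
        for k in blobs(im,c):
            m=k.reshape(-1,2).mean(0)
            if len(k)>5: print(c,m,cv2.contourArea(k),'lid',*circ(cal,k,.06),'rim',*circ(cal,k,.074))
E
```

```text
top
yellow [285.6966 236.3708] 755.5 lid [0.5085 0.0475] [0.066  0.0666] rim [0.5063 0.046 ] [0.0651 0.0657]
yellow [481.3077 289.7385] 395.5 lid [ 0.4042 -0.3624] [0.0459 0.0471] rim [ 0.4034 -0.358 ] [0.0452 0.0464]
blue [272.1294 194.8706] 708.5 lid [0.5984 0.0801] [0.0649 0.0664] rim [0.5948 0.0782] [0.064  0.0655]
blue [482.8889 238.7619] 370.5 lid [ 0.5115 -0.3692] [0.0455 0.0468] rim [ 0.5092 -0.3648] [0.0449 0.0461]
green [301.6    162.3412] 685.5 lid [0.6723 0.0189] [0.0651 0.0662] rim [0.6677 0.0178] [0.0642 0.0652]
green [424.9667 221.1167] 361.0 lid [ 0.5468 -0.2475] [0.0453 0.0469] rim [ 0.544  -0.2448] [0.0446 0.0462]
green [339.5 273. ] 213.0 lid [ 0.4331 -0.068 ] [0.0266 0.049 ] rim [ 0.4319 -0.0678] [0.0262 0.0483]
orange [167.4688 244.5   ] 137.0 lid [0.4864 0.2977] [0.0117 0.0836] rim [0.4844 0.2926] [0.0115 0.0825]
pink [478.058  345.5362] 437.5 lid [ 0.2914 -0.3527] [0.0474 0.0476] rim [ 0.2922 -0.3484] [0.0468 0.0469]
pink [527.1304 299.3478] 425.5 lid [ 0.3862 -0.4563] [0.0476 0.0483] rim [ 0.3856 -0.4506] [0.047  0.0476]
pink [432.4857 284.6429] 412.0 lid [ 0.
[... 940 characters left out ...]
lid [0.8874 0.0457] [0.0107 0.0818] rim [0.8933 0.0486] [0.0105 0.0802]
red [310.3214 367.3286] 103.0 lid [0.8214 0.0241] [0.0119 0.071 ] rim [0.8286 0.0274] [0.0117 0.0696]
red [284.7805 414.561 ] 69.5 lid [0.9134 0.015 ] [0.0109 0.0269] rim [0.9188 0.0185] [0.0107 0.0264]
orange [492.2698 261.3016] 104.5 lid [0.4672 0.2961] [0.0123 0.0797] rim [0.4813 0.2942] [0.0121 0.0782]
pink [262.7414 192.2931] 194.0 lid [ 0.4146 -0.2595] [0.0459 0.0573] rim [ 0.4297 -0.2508] [0.045  0.0562]
pink [200.8696 172.5942] 168.5 lid [ 0.3913 -0.4497] [0.0439 0.0676] rim [ 0.4068 -0.4373] [0.0431 0.0663]
pink [250.8636 157.5455] 148.0 lid [ 0.2925 -0.3503] [0.0465 0.0519] rim [ 0.3099 -0.3398] [0.0456 0.0509]
```

{"api": "servo_tool", "payload": {"commands": [{"angular":[0,-6.85,0],"offset":[0,-0.009,0],"grip":1},{"angular":[0,-6.85,0],"offset":[0,-0.009,0],"grip":1},{"angular":[0,-6.85,0],"offset":[0,-0.009,0],"grip":1},{"angular":[0,-6.85,0],"offset":[0,-0.009,0],"grip":1},{"angular":[0,-6.85,0],"offset":[0,-0.009,0],"grip":1},{"angular":[0,-6.85,0],"offset":[0,-0.009,0],"grip":1},{"angular":[0,-6.85,0],"offset":[0,-0.009,0],"grip":1},{"angular":[0,-6.85,0],"offset":[0,-0.009,0],"grip":1},{"angular":[0,-6.85,0],"offset":[0,-0.009,0],"grip":1},{"angular":[0,-6.85,0],"offset":[0,-0.009,0],"grip":1}]}}

```text
t: 0.93
eef_pos: [0.2293, -0.5809, 0.3004]
ee_rot: [[0.006, -0.0, 1.0], [-1.0, 0.001, 0.006], [-0.001, -1.0, -0.0]]
ft_force: [-0.2, -0.1, 0.1]
width: 0.0852
```

{"api": "servo_tool", "payload": {"commands": [{"angular":[0,0,0],"offset":[-0.036,0,0.0105],"grip":1},{"angular":[0,0,0],"offset":[-0.036,0,0.0105],"grip":1},{"angular":[0,0,0],"offset":[-0.036,0,0.0105],"grip":1},{"angular":[0,0,0],"offset":[-0.036,0,0.0105],"grip":1},{"angular":[0,0,0],"offset":[-0.036,0,0.0105],"grip":1},{"angular":[0,0,0],"offset":[-0.036,0,0.0105],"grip":1},{"angular":[0,0,0],"offset":[-0.036,0,0.0105],"grip":1},{"angular":[0,0,0],"offset":[-0.036,0,0.0105],"grip":1},{"angular":[0,0,0],"offset":[-0.036,0,0.0105],"grip":1},{"angular":[0,0,0],"offset":[-0.036,0,0.0105],"grip":1},{"angular":[0,0,0],"offset":[-0.036,0,0.0105],"grip":1},{"angular":[0,0,0],"offset":[-0.036,0,0.0105],"grip":1},{"angular":[0,0,0],"offset":[-0.036,0,0.0105],"grip":1},{"angular":[0,0,0],"offset":[-0.036,0,0.0105],"grip":1},{"angular":[0,0,0],"offset":[-0.036,0,0.0105],"grip":1},{"angular":[0,0,0],"offset":[-0.036,0,0.0105],"grip":1}]}}

```text
t: 2.27
eef_pos: [0.3968, -0.0034, 0.3005]
ee_rot: [[0.001, 0.0, 1.0], [-1.0, -0.0, 0.001], [0.0, -1.0, 0.0]]
ft_force: [0.7, -0.4, -0.8]
width: 0.0851
```

{"api": "servo_tool", "payload": {"commands": [{"angular":[0,0,0],"offset":[-0.037,0.005,0.009],"grip":1},{"angular":[0,0,0],"offset":[-0.037,0.005,0.009],"grip":1},{"angular":[0,0,0],"offset":[-0.037,0.005,0.009],"grip":1},{"angular":[0,0,0],"offset":[-0.037,0.005,0.009],"grip":1},{"angular":[0,0,0],"offset":[-0.037,0.005,0.009],"grip":1},{"angular":[0,0,0],"offset":[-0.037,0.005,0.009],"grip":1},{"angular":[0,0,0],"offset":[-0.037,0.005,0.009],"grip":1},{"angular":[0,0,0],"offset":[-0.037,0.005,0.009],"grip":1},{"angular":[0,0,0],"offset":[0,0,0],"grip":1},{"angular":[0,0,0],"offset":[0,0,0],"grip":1}]}}

```text
t: 3.1
eef_pos: [0.468, 0.2918, 0.2591]
ee_rot: [[0.004, -0.003, 1.0], [-1.0, -0.002, 0.004], [0.002, -1.0, -0.003]]
ft_force: [-0.8, 0.8, -0.9]
width: 0.0854
```

Run:
```python
from h import *
im,cal=look('wrist','w1');print(get_state()['eef_pos'],cal)
for k in blobs(im,'orange'):
    print(cv2.contourArea(k),cv2.minAreaRect(k))
    w=ray(cal,k.reshape(-1,2),.078)[:,:2];print(cv2.minAreaRect((w*1000).astype(np.float32)))
```

```text
[0.4682 0.2907 0.2597] {'mtx': array([[398.1404,   0.    , 313.0618],
       [  0.    , 398.1404, 237.4583],
       [  0.    ,   0.    ,   1.    ]]), 'T': array([[ 1.    ,  0.0039, -0.0013,  0.4674],
       [ 0.0034, -0.9562, -0.2925,  0.3657],
       [-0.0023,  0.2925, -0.9562,  0.421 ],
       [ 0.    ,  0.    ,  0.    ,  1.    ]])}
```

View pics/w1.png

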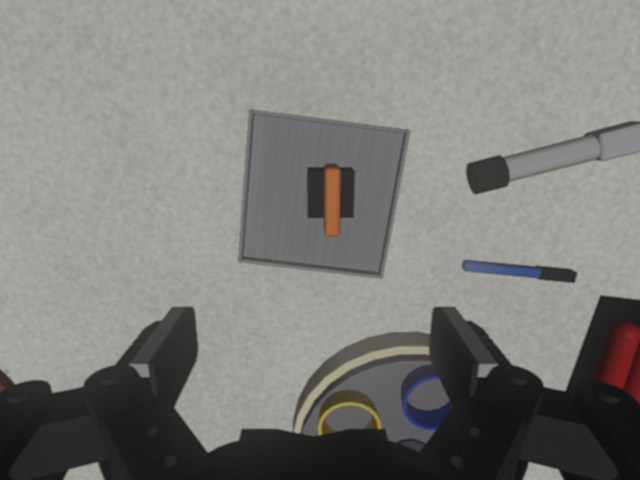

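Wrist view: the knob stands in its tray with the wing from (332,165) to (333,236), which is nearly along world y. The hub centre is at about (331,192). The turntable is at the bottom.

```bash
sed -i "s/'orange':\[(5,180,90)/'orange':[(5,130,60)/" h.py
python3 - <<'E'
from h import *
im=cv2.imread('pics/w1.png')[:,:,::-1].copy()
print(cv2.cvtColor(im,cv2.COLOR_RGB2HSV)[200,333])
cal=get_calibration('wrist')
for k in blobs(im,'orange'):
    print(cv2.contourArea(k),cv2.minAreaRect(k))
    for z in(.078,):
        w=ray(cal,k.reshape(-1,2),z)[:,:2];print(cv2.minAreaRect((w*1000).astype(np.float32)))
# hub top corners
d=cv2.inRange(im,(0,0,0),(60,60,60));d[240:]=0;d[:,:280]=0;d[:,380:]=0
k=np.argwhere(d)[:,::-1];w=ray(cal,k,.038)[:,:2];print('hub',cv2.minAreaRect((w*1000).astype(np.float32)))
E
```

```text
[ 12 157 164]
927.5 ((331.63995361328125, 201.46224975585938), (15.577323913574219, 67.25183868408203), 1.5911402702331543)
((483.53753662109375, 291.78765869140625), (59.97832107543945, 13.628386497497559), 89.64085388183594)
hub ((484.0154113769531, 293.13006591796875), (43.786216735839844, 47.236968994140625), 0.10468362271785736)
```

{"api": "servo_tool", "payload": {"commands": [{"angular":[0,0,0],"offset":[-0.0018,0.0216,0.0158],"grip":1},{"angular":[0,0,0],"offset":[0,0.0216,0],"grip":1},{"angular":[0,0,0],"offset":[0,0.0216,0],"grip":1},{"angular":[0,0,0],"offset":[0,0.0216,0],"grip":1},{"angular":[0,0,0],"offset":[0,0.0216,0],"grip":1},{"angular":[0,0,0],"offset":[0,0.0216,0],"grip":1},{"angular":[0,0,0],"offset":[0,0.0216,0],"grip":1},{"angular":[0,0,0],"offset":[0,0.0216,0],"grip":1},{"angular":[0,0,0],"offset":[0,0.0216,0],"grip":1},{"angular":[0,0,0],"offset":[0,0.0216,0],"grip":1},{"angular":[0,0,0],"offset":[0,0,0],"grip":1},{"angular":[0,0,0],"offset":[0,0,0],"grip":1}]}}

```text
t: 4.15
eef_pos: [0.4837, 0.2906, 0.0442]
ee_rot: [[-0.001, -0.003, 1.0], [-1.0, -0.001, -0.001], [0.001, -1.0, -0.003]]
ft_force: [-1.4, 1.0, 1.0]
width: 0.0852
```

{"api": "servo_tool", "payload": {"commands": [{"angular":[0,0,0],"offset":[0,0,0],"grip":0},{"angular":[0,0,0],"offset":[0,0,0],"grip":0},{"angular":[0,0,0],"offset":[0,0,0],"grip":0},{"angular":[0,0,0],"offset":[0,0,0],"grip":0},{"angular":[0,0,0],"offset":[0,0,0],"grip":0},{"angular":[0,0,0],"offset":[0,0,0],"grip":0},{"angular":[0,0,0],"offset":[0,0,0],"grip":0},{"angular":[0,0,0],"offset":[0,0,0],"grip":0},{"angular":[0,0,0],"offset":[0,0,0],"grip":0},{"angular":[0,0,0],"offset":[0,0,0],"grip":0}], "newtons": 60}}

```text
t: 4.98
eef_pos: [0.4849, 0.2928, 0.0455]
ee_rot: [[0.001, 0.0, 1.0], [-1.0, 0.0, 0.001], [-0.0, -1.0, 0.0]]
ft_force: [-1.6, -0.9, 6.1]
width: 0.0121
```

{"api": "servo_tool", "payload": {"commands": [{"angular":[0,0,0],"offset":[0,-0.035,0],"grip":0},{"angular":[0,0,0],"offset":[0,-0.035,0],"grip":0},{"angular":[0,0,0],"offset":[0,-0.035,0],"grip":0},{"angular":[0,0,0],"offset":[0,-0.035,0],"grip":0},{"angular":[0,0,0],"offset":[0,-0.035,0],"grip":0},{"angular":[0,0,0],"offset":[0,-0.035,0],"grip":0},{"angular":[0,0,0],"offset":[0.0364,0,0.0105],"grip":0},{"angular":[0,0,0],"offset":[0.0364,0,0.0105],"grip":0},{"angular":[0,0,0],"offset":[0.0364,0,0.0105],"grip":0},{"angular":[0,0,0],"offset":[0.0364,0,0.0105],"grip":0},{"angular":[0,0,0],"offset":[0.0364,0,0.0105],"grip":0},{"angular":[0,0,0],"offset":[0.0364,0,0.0105],"grip":0},{"angular":[0,0,0],"offset":[0.0364,0,0.0105],"grip":0},{"angular":[0,0,0],"offset":[0.0364,0,0.0105],"grip":0},{"angular":[0,0,0],"offset":[0.0364,0,0.0105],"grip":0},{"angular":[0,0,0],"offset":[0,0,0],"grip":0},{"angular":[0,0,0],"offset":[0,0,0],"grip":0},{"angular":[0,0,0],"offset":[0,0,0],"grip":0}]}}

```text
t: 6.48
eef_pos: [0.5788, -0.0349, 0.2536]
ee_rot: [[-0.0, -0.002, 1.0], [-1.0, 0.001, -0.0], [-0.001, -1.0, -0.002]]
ft_force: [0.7, 0.4, -1.5]
width: 0.0122
```

Run:
```python
from h import *
im,cal=look('wrist','w2');s=get_state();print(s['eef_pos'],s['width'],s['joint_pos'])
p=proj(cal,[.579,-.0145,.081])[0];print(p)
u,v=p.astype(int)
c=im[max(v-60,0):v+60,u-80:u+80];cv2.imwrite('pics/w2c.png',cv2.resize(np.ascontiguousarray(c[:,:,::-1]),None,fx=4,fy=4));print(u-80,v-60)
o=cv2.resize(np.ascontiguousarray(im[:,:,::-1]),(400,300));big=cv2.imread('pics/w2c.png');big=big[:480]
cv2.imwrite('pics/w2v.png',np.hstack([o,cv2.resize(big[:, :],(400,300))]))
```

```text
[ 0.5788 -0.0342  0.2538] 0.01190555447931966 [-10.3311   5.1574  96.0094   0.0302  78.9378 -10.3963]
[314.4651 182.6305]
234 122
```

View pics/w2v.png

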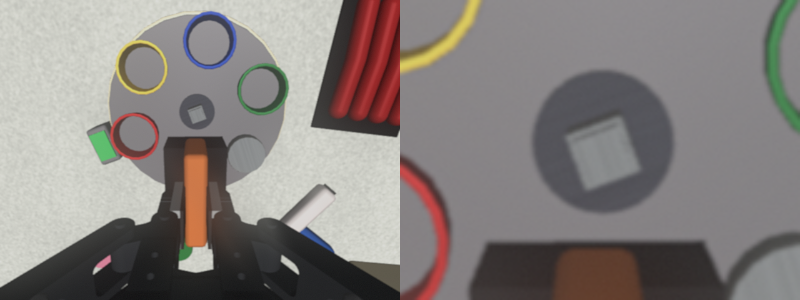

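The shaft's square top is in view near (315,182), turned about 20° anticlockwise. The knob is held straight in the jaws and the pockets are empty.

```bash
cat >> h.py <<'E'
def carousel(im,cal,amin=1500):
    out={}
    for c in('red','yellow','blue','green'):
        m=cv2.inRange(cv2.cvtColor(im,cv2.COLOR_RGB2HSV),*[np.array(x) for x in {'red':[(170,120,60),(180,255,255)],'yellow':[(20,90,70),(35,255,255)],'blue':[(108,110,50),(128,255,255)],'green':[(50,90,40),(80,255,255)]}[c]])
        cs,_=cv2.findContours(m,cv2.RETR_EXTERNAL,cv2.CHAIN_APPROX_NONE)
        for k in cs:
            if len(k)<60: continue
            q,a=circ(cal,cv2.convexHull(k) if len(cv2.convexHull(k))>5 else k,.074)
            if .062<a.min() and a.max()<.074: out[c]=q;print(c,q,a)
    return out
E
python3 - <<'E'
from h import *
im=cv2.imread('pics/w2.png')[:,:,::-1].copy();cal=get_calibration('wrist')
q=carousel(im,cal)
g=cv2.cvtColor(im,cv2.COLOR_RGB2GRAY)
print(g[182,300:340],cv2.cvtColor(im,cv2.COLOR_RGB2HSV)[[125+20,182,182],[150+50,305,316]])
c=g[150:216,280:350]
for t in(85,):
    _,b=cv2.threshold(cv2.GaussianBlur(c,(3,3),0),0,255,cv2.THRESH_OTSU)
A=[];B=[]
off={'red':180,'yellow':120,'blue':60,'green':0}
for k,p in q.items():
    a=np.deg2rad(off[k]);A+= [[1,0,.095*np.cos(a),-.095*np.sin(a)],[0,1,.095*np.sin(a),.095*np.cos(a)]];B+=list(p)
s,r,_,_=np.linalg.lstsq(np.array(A),np.array(B),rcond=None);print('centre',s[:2],'ang',np.rad2deg(np.arctan2(s[3],s[2])),'scale',np.hypot(s[2],s[3]),'res',np.array(A)@s-B)
# bright square top
m=cv2.inRange(im,(135,135,135),(255,255,255));m[:150]=0;m[216:]=0;m[:,:280]=0;m[:,350:]=0
for th in(110,120,130,140):
    m=(g>th).astype(np.uint8);m[:155]=0;m[212:]=0;m[:,:288]=0;m[:,342:]=0
    cs,_=cv2.findContours(m,cv2.RETR_EXTERNAL,cv2.CHAIN_APPROX_NONE)
    k=max(cs,key=cv2.contourArea);print(th,cv2.contourArea(k),cv2.minAreaRect((ray(cal,k.reshape(-1,2),.081)[:,:2]*1000).astype(np.float32)))
E
```

```text
yellow [0.5068 0.0456] [0.0673 0.0677]
blue [0.5953 0.0783] [0.0666 0.0669]
green [0.6677 0.018 ] [0.066  0.0667]
[ 86  95 115 133 137 136 136 138 141 140 140 141 141 137 136 136 138 139
 139 137 139 139 140 138 133 132 130 113  92  84  85  85  87  86  86  86
  86  87  87  86] [[173   7 139]
 [ 98   7 138]
 [105   4 139]]
centre [ 0.5793 -0.0147] ang 20.25245905178173 scale 0.9925044403982792 res [ 0.      0.     -0.0001 -0.      0.     -0.    ]
110 510.5 ((579.3075561523438, -14.188348770141602), (19.901485443115234, 19.852523803710938), 20.13163948059082)
120 473.5 ((579.3093872070312, -14.247264862060547), (19.265810012817383, 19.146930694580078), 20.171062469482422)
130 365.5 ((579.6768798828125, -15.336446762084961), (18.256542205810547, 16.09900665283203), 20.44195556640625)
140 10.0 ((575.7681884765625, -13.965866088867188), (3.3942201137542725, 8.329858779907227), 26.371578216552734)
```

{"api": "servo_tool", "payload": {"commands": [{"angular":[0,0,0],"offset":[-0.0195,0.025,0.0005],"grip":0},{"angular":[0,0,0],"offset":[0,0.025,0],"grip":0},{"angular":[0,0,0],"offset":[0,0.025,0],"grip":0},{"angular":[0,-6.75,0],"offset":[0,0.025,0],"grip":0},{"angular":[0,-6.75,0],"offset":[0,0.023,0],"grip":0},{"angular":[0,-6.75,0],"offset":[0,0,0],"grip":0},{"angular":[0,0,0],"offset":[0,0,0],"grip":0},{"angular":[0,0,0],"offset":[0,0,0],"grip":0},{"angular":[0,0,0],"offset":[0,0,0],"grip":0},{"angular":[0,0,0],"offset":[0,0,0],"grip":0},{"angular":[0,0,0],"offset":[0,0,0],"grip":0}]}}

```text
t: 7.45
eef_pos: [0.5808, -0.0154, 0.1332]
ee_rot: [[0.346, 0.003, 0.938], [-0.938, -0.0, 0.346], [0.001, -1.0, 0.002]]
ft_force: [0.2, -0.7, -2.2]
width: 0.0124
```

{"api": "servo_tool", "payload": {"commands": [{"angular":[0,0,0],"offset":[0,0,0],"grip":0},{"angular":[0,0,0],"offset":[0,0,0],"grip":0}]}}

```text
t: 7.62
eef_pos: [0.5802, -0.0156, 0.1324]
ee_rot: [[0.346, 0.001, 0.938], [-0.938, -0.0, 0.346], [0.001, -1.0, 0.001]]
ft_force: [0.9, 0.0, -2.1]
width: 0.0123
```

{"api": "servo_tool", "payload": {"commands": [{"angular":[0,0,0],"offset":[0,0,0],"grip":0},{"angular":[0,0,0],"offset":[0,0,0],"grip":0}]}}

```text
t: 7.78
eef_pos: [0.5799, -0.0156, 0.1319]
ee_rot: [[0.346, 0.0, 0.938], [-0.938, -0.0, 0.346], [0.0, -1.0, 0.0]]
ft_force: [-0.3, 0.9, -2.1]
width: 0.0119
```

{"api": "servo_tool", "payload": {"commands": [{"angular":[0,0,0],"offset":[-0.001,0,0],"grip":0},{"angular":[0,0,0],"offset":[0,0.003,0],"grip":0},{"angular":[0,0,0],"offset":[0,0.003,0],"grip":0},{"angular":[0,0,0],"offset":[0,0.003,0],"grip":0},{"angular":[0,0,0],"offset":[0,0.003,0],"grip":0},{"angular":[0,0,0],"offset":[0,0.002,0],"grip":0},{"angular":[0,0,0],"offset":[0,0,0],"grip":0},{"angular":[0,0,0],"offset":[0,0,0],"grip":0},{"angular":[0,0,0],"offset":[0,0,0],"grip":0}]}}

```text
t: 8.53
eef_pos: [0.5795, -0.0146, 0.1178]
ee_rot: [[0.347, -0.0, 0.938], [-0.938, -0.0, 0.347], [-0.0, -1.0, -0.0]]
ft_force: [-0.5, 0.0, -2.3]
width: 0.0119
```

{"api": "servo_tool", "payload": {"commands": [{"angular":[0,0,0],"offset":[0,0.002,0],"grip":0},{"angular":[0,0,0],"offset":[0,0.002,0],"grip":0},{"angular":[0,0,0],"offset":[0,0.002,0],"grip":0},{"angular":[0,0,0],"offset":[0,0,0],"grip":0},{"angular":[0,0,0],"offset":[0,0,0],"grip":0}]}}

```text
t: 8.95
eef_pos: [0.5794, -0.0145, 0.1115]
ee_rot: [[0.347, -0.0, 0.938], [-0.938, 0.0, 0.347], [-0.0, -1.0, -0.0]]
ft_force: [0.3, -0.0, -1.7]
width: 0.0121
```

{"api": "servo_tool", "payload": {"commands": [{"angular":[0,0,0],"offset":[0,0.003,0],"grip":0},{"angular":[0,0,0],"offset":[0,0.003,0],"grip":0},{"angular":[0,0,0],"offset":[0,0.003,0],"grip":0},{"angular":[0,0,0],"offset":[0,0.003,0],"grip":0},{"angular":[0,0,0],"offset":[0,0.003,0],"grip":0},{"angular":[0,0,0],"offset":[0,0.001,0],"grip":0},{"angular":[0,0,0],"offset":[0,0,0],"grip":0},{"angular":[0,0,0],"offset":[0,0,0],"grip":0},{"angular":[0,0,0],"offset":[0,0,0],"grip":0},{"angular":[0,0,0],"offset":[0,0,0],"grip":0}]}}

```text
t: 9.78
eef_pos: [0.5795, -0.0146, 0.0958]
ee_rot: [[0.347, 0.0, 0.938], [-0.938, -0.0, 0.347], [0.0, -1.0, 0.0]]
ft_force: [-0.7, -0.4, -1.4]
width: 0.0122
```

{"api": "servo_tool", "payload": {"commands": [{"angular":[0,0,0],"offset":[0,0.001,0],"grip":0},{"angular":[0,0,0],"offset":[0,0.001,0],"grip":0},{"angular":[0,0,0],"offset":[0,0,0],"grip":0},{"angular":[0,0,0],"offset":[0,0,0],"grip":0},{"angular":[0,0,0],"offset":[0,0,0],"grip":0},{"angular":[0,0,0],"offset":[0,0,0],"grip":0}]}}

```text
t: 10.28
eef_pos: [0.5798, -0.0146, 0.0956]
ee_rot: [[0.347, 0.0, 0.938], [-0.938, -0.0, 0.347], [0.0, -1.0, 0.0]]
ft_force: [-3.0, 0.5, 6.2]
width: 0.012
```

{"api": "servo_tool", "payload": {"commands": [{"angular":[0,0,0],"offset":[0,-0.001,0],"grip":0},{"angular":[0,0,0],"offset":[0,0,0],"grip":0},{"angular":[0,-4,0],"offset":[0,0,0],"grip":0},{"angular":[0,-4,0],"offset":[0,0,0],"grip":0},{"angular":[0,-4,0],"offset":[0,0,0],"grip":0},{"angular":[0,-4,0],"offset":[0,0,0],"grip":0},{"angular":[0,-4,0],"offset":[0,0,0],"grip":0},{"angular":[0,-4,0],"offset":[0,0,0],"grip":0},{"angular":[0,-4,0],"offset":[0,0,0],"grip":0},{"angular":[0,-4,0],"offset":[0,0,0],"grip":0},{"angular":[0,-4,0],"offset":[0,0,0],"grip":0},{"angular":[0,-4,0],"offset":[0,0,0],"grip":0},{"angular":[0,-4,0],"offset":[0,0,0],"grip":0},{"angular":[0,-4,0],"offset":[0,0,0],"grip":0},{"angular":[0,-4,0],"offset":[0,0,0],"grip":0},{"angular":[0,-4,0],"offset":[0,0,0],"grip":0},{"angular":[0,-4,0],"offset":[0,0,0],"grip":0},{"angular":[0,-3,0],"offset":[0,0,0],"grip":0}], "newtons": 100}}

```text
t: 11.78
eef_pos: [0.5799, -0.0148, 0.0957]
ee_rot: [[0.993, 0.0, 0.115], [-0.115, -0.0, 0.993], [0.0, -1.0, 0.0]]
ft_force: [-2.2, -1.2, 3.9]
width: 0.011
```

{"api": "servo_tool", "payload": {"commands": [{"angular":[0,0,0],"offset":[0,0,0],"grip":0},{"angular":[0,0,0],"offset":[0,0,0],"grip":0},{"angular":[0,0,0],"offset":[0,0,0],"grip":0}]}}

```text
t: 12.03
eef_pos: [0.5799, -0.0148, 0.0956]
ee_rot: [[0.993, 0.001, 0.118], [-0.118, -0.0, 0.993], [0.001, -1.0, -0.0]]
ft_force: [-1.7, -0.5, 5.5]
width: 0.0109
```

Run:
```python
from h import *
s=get_state();print(s['eef_pos'],s['joint_pos'],s['moment'],s['ft_force'],s['width'])
im,cal=look('top','t1');carousel(im,cal)
for c in('yellow','blue','green'):
    for k in blobs(im,c): print(c,cv2.contourArea(k),*circ(cal,k,.06))
```

```text
[ 0.5799 -0.0148  0.0956] [ -8.3799  14.1406 103.6686  -0.0208  62.1564 -91.5825] [0.0335 0.4088 0.0549] [-1.6881 -0.494   5.5053] 0.01090783749759888
yellow [ 0.4883 -0.0433] [0.0654 0.0681]
yellow 403.5 [ 0.404  -0.3621] [0.0465 0.0473]
blue 375.0 [ 0.5112 -0.369 ] [0.0456 0.0473]
green 363.5 [ 0.5466 -0.2473] [0.0454 0.047 ]
green 213.0 [ 0.4331 -0.068 ] [0.0266 0.049 ]
```

{"api": "servo_tool", "payload": {"commands": [{"angular":[0,0,0],"offset":[0,0,0],"grip":1},{"angular":[0,0,0],"offset":[0,0,0],"grip":1},{"angular":[0,0,0],"offset":[0,0,0],"grip":1},{"angular":[0,0,0],"offset":[0,0,0],"grip":1},{"angular":[0,0,0],"offset":[0,0,0],"grip":1},{"angular":[0,0,0],"offset":[0,0,0],"grip":1},{"angular":[0,0,0],"offset":[0,-0.028,0],"grip":1},{"angular":[0,0,0],"offset":[0,-0.028,0],"grip":1},{"angular":[0,7,0],"offset":[0,-0.028,0],"grip":1},{"angular":[0,7,0],"offset":[0,-0.028,0],"grip":1},{"angular":[0,7,0],"offset":[0,-0.028,0],"grip":1},{"angular":[0,7,0],"offset":[0,-0.028,0],"grip":1},{"angular":[0,7,0],"offset":[0,0,0],"grip":1},{"angular":[0,7,0],"offset":[0,0,0],"grip":1},{"angular":[0,7,0],"offset":[0,0,0],"grip":1},{"angular":[0,7,0],"offset":[0,0,0],"grip":1},{"angular":[0,7,0],"offset":[0,0,0],"grip":1},{"angular":[0,7,0],"offset":[0,0,0],"grip":1},{"angular":[0,7,0],"offset":[0,0,0],"grip":1}]}}

```text
t: 13.67
eef_pos: [0.5795, -0.0146, 0.2627]
ee_rot: [[0.103, -0.0, 0.995], [-0.995, 0.0, 0.103], [-0.0, -1.0, -0.0]]
ft_force: [0.0, -1.0, 0.2]
width: 0.0853
```

{"api": "servo_tool", "payload": {"commands": [{"angular":[0,7.1,0],"offset":[0,0,0],"grip":1},{"angular":[0,7.1,0],"offset":[0,0,0],"grip":1},{"angular":[0,7.1,0],"offset":[0,0,0],"grip":1},{"angular":[0,7.1,0],"offset":[0,0,0],"grip":1},{"angular":[0,7.1,0],"offset":[0,0,0],"grip":1},{"angular":[0,7.1,0],"offset":[0,0,0],"grip":1},{"angular":[0,7.1,0],"offset":[0,0,0],"grip":1},{"angular":[0,0,0],"offset":[0.037,0,0.012],"grip":1},{"angular":[0,0,0],"offset":[0.037,0,0.012],"grip":1},{"angular":[0,0,0],"offset":[0.037,0,0.012],"grip":1},{"angular":[0,0,0],"offset":[0.037,0,0.012],"grip":1},{"angular":[0,0,0],"offset":[0.037,0,0.012],"grip":1},{"angular":[0,0,0],"offset":[0.037,0,0.012],"grip":1},{"angular":[0,0,0],"offset":[0.037,0,0.012],"grip":1},{"angular":[0,0,0],"offset":[0.037,0,0.012],"grip":1},{"angular":[0,0,0],"offset":[0.037,0.015,0.012],"grip":1},{"angular":[0,0,0],"offset":[0.037,0.015,0.012],"grip":1},{"angular":[0,0,0],"offset":[0,0.01,0],"grip":1},{"angular":[0,0,0],"offset":[0,0,0],"grip":1},{"angular":[0,0,0],"offset":[0,0,0],"grip":1}]}}

```text
t: 15.33
eef_pos: [0.412, -0.365, 0.2219]
ee_rot: [[-0.688, -0.001, 0.726], [-0.726, 0.002, -0.688], [-0.001, -1.0, -0.002]]
ft_force: [-0.2, 0.1, 0.3]
width: 0.0853
```

Run:
```python
from h import *
im,cal=look('wrist','w3');s=get_state();print(s['eef_pos'],s['ee_rot'][:,2],s['joint_pos'],s['width'])
for c in('yellow',):
    for k in blobs(im,c,200):
        q,a=circ(cal,k,.06);print(c,cv2.contourArea(k),q,a,delta([*q,.03]))
im,cal=look('top','t2');carousel(im,cal)
im,cal=look('scene','s2')
cv2.imwrite('pics/v3.png',np.hstack([cv2.resize(cv2.imread('pics/w3.png'),(400,300)),cv2.imread('pics/s2.png')[100:400,200:600]]))
```

```text
[ 0.4128 -0.365   0.2229] [ 0.7267 -0.687  -0.0005] [-48.7994   2.8566 101.7932   0.0364  75.38    -5.4185] 0.08550694938231206
yellow [ 0.4898 -0.0458] [0.0679 0.0685]
blue [0.5073 0.0473] [0.0673 0.0682]
green [0.5965 0.0779] [0.0663 0.0677]
```

View pics/v3.png

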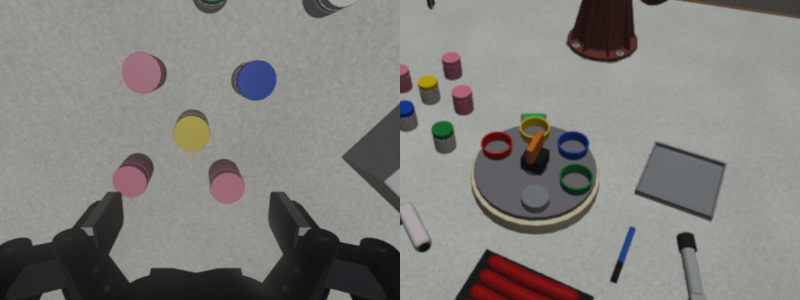

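Wrist view: the yellow lid is at about (306,212) in full-resolution pixels, with pinks on the cardinal sides and clear diagonals. Scene view: the knob is seated on the shaft, with the yellow pocket at the gate by the reader.

```bash
sed -i "s/'yellow':\[(22,150,110),(32/'yellow':[(20,100,80),(35/;s/'blue':\[(112,180,70)/'blue':[(108,130,50)/;s/'green':\[(50,130,50)/'green':[(50,100,40)/" h.py
python3 - <<'E'
from h import *
im=cv2.imread('pics/w3.png')[:,:,::-1].copy();cal=get_calibration('wrist')
for c in('yellow','blue','green'):
    for k in blobs(im,c,200):
        q,a=circ(cal,k,.06);print(c,cv2.contourArea(k),q,a,delta([*q,.03]))
E
```

```text
yellow 2520.5 [ 0.4067 -0.3643] [0.0476 0.0488] [ 0.0043  0.1939 -0.0058]
blue 2878.0 [ 0.5135 -0.3713] [0.0469 0.0471] [-0.0639  0.1941  0.0767]
```

{"api": "servo_tool", "payload": {"commands": [{"angular":[0,0,0],"offset":[0.0038,0.0238,-0.0053],"grip":1},{"angular":[0,0,0],"offset":[0,0.0238,0],"grip":1},{"angular":[0,0,0],"offset":[0,0.0238,0],"grip":1},{"angular":[0,0,0],"offset":[0,0.0238,0],"grip":1},{"angular":[0,0,0],"offset":[0,0.0238,0],"grip":1},{"angular":[0,0,0],"offset":[0,0.0238,0],"grip":1},{"angular":[0,0,0],"offset":[0,0.0238,0],"grip":1},{"angular":[0,0,0],"offset":[0,0.0234,0],"grip":1},{"angular":[0,0,0],"offset":[0,0,0],"grip":1},{"angular":[0,0,0],"offset":[0,0,0],"grip":1},{"angular":[0,0,0],"offset":[0,0,0],"grip":1},{"angular":[0,0,0],"offset":[0,0,0],"grip":0},{"angular":[0,0,0],"offset":[0,0,0],"grip":0},{"angular":[0,0,0],"offset":[0,0,0],"grip":0},{"angular":[0,0,0],"offset":[0,0,0],"grip":0},{"angular":[0,0,0],"offset":[0,0,0],"grip":0},{"angular":[0,0,0],"offset":[0,0,0],"grip":0}], "newtons": 40}}

```text
t: 16.9
eef_pos: [0.4066, -0.3657, 0.0349]
ee_rot: [[-0.687, 0.001, 0.726], [-0.726, -0.001, -0.687], [0.0, -1.0, 0.002]]
ft_force: [-0.6, 3.5, 7.2]
width: 0.0466
```

{"api": "servo_tool", "payload": {"commands": [{"angular":[0,0,0],"offset":[0,-0.025,0],"grip":0},{"angular":[0,0,0],"offset":[0,-0.03,0],"grip":0},{"angular":[0,0,0],"offset":[0,-0.03,0],"grip":0},{"angular":[0,6.65,0],"offset":[0,-0.03,0],"grip":0},{"angular":[0,6.65,0],"offset":[0,-0.03,0],"grip":0},{"angular":[0,6.65,0],"offset":[0,-0.02,0],"grip":0},{"angular":[0,6.65,0],"offset":[0,0,0],"grip":0},{"angular":[0,0,0],"offset":[-0.0117,0,-0.027],"grip":0},{"angular":[0,0,0],"offset":[-0.0117,0,-0.027],"grip":0},{"angular":[0,0,0],"offset":[-0.0117,0,-0.027],"grip":0},{"angular":[0,0,0],"offset":[-0.0117,0,-0.027],"grip":0},{"angular":[0,0,0],"offset":[-0.0117,0,-0.027],"grip":0},{"angular":[0,0,0],"offset":[-0.0117,0,-0.027],"grip":0},{"angular":[0,0,0],"offset":[-0.0117,0,-0.027],"grip":0},{"angular":[0,0,0],"offset":[-0.0117,0,-0.027],"grip":0},{"angular":[0,0,0],"offset":[-0.0117,0,-0.027],"grip":0},{"angular":[0,0,0],"offset":[-0.0117,0,-0.027],"grip":0},{"angular":[0,0,0],"offset":[0,0,0],"grip":0},{"angular":[0,0,0],"offset":[0,0,0],"grip":0},{"angular":[0,0,0],"offset":[0,0,0],"grip":0}]}}

```text
t: 18.57
eef_pos: [0.4236, -0.0714, 0.198]
ee_rot: [[-0.94, 0.0, 0.342], [-0.342, -0.001, -0.94], [-0.0, -1.0, 0.001]]
ft_force: [0.6, -0.5, -0.8]
width: 0.047
```

{"api": "servo_tool", "payload": {"commands": [{"angular":[0,0,0],"offset":[0,0,0],"grip":0},{"angular":[0,0,0],"offset":[0,0,0],"grip":0},{"angular":[0,0,0],"offset":[0,0,0],"grip":0},{"angular":[0,0,0],"offset":[0,0,0],"grip":0}]}}

```text
t: 18.9
eef_pos: [0.4236, -0.0719, 0.1978]
ee_rot: [[-0.94, -0.0, 0.34], [-0.34, -0.0, -0.94], [0.0, -1.0, -0.0]]
ft_force: [1.1, -0.1, -1.8]
width: 0.0469
```

Run:
```python
from h import *
im,cal=look('wrist','w4');s=get_state();print(s['eef_pos'],s['ee_rot'][:,2],s['joint_pos'],s['width'])
carousel(im,cal)
# held pot lid top is .025 above TCP
for k in blobs(im,'yellow',200):
    z=s['eef_pos'][2]+.025;q,a=circ(cal,k,z);print('lid?',q,a,s['ee_rot'].T@(np.r_[q,z]-s['eef_pos']))
cv2.imwrite('pics/v4.png',cv2.imread('pics/w4.png'))
```

```text
[ 0.4236 -0.0717  0.1978] [ 0.3406 -0.9402 -0.0001] [-18.9865 -11.898  118.2994  -0.0006  73.6091  51.1026] 0.046619235091962516
yellow [ 0.4896 -0.0469] [0.0675 0.0676]
blue [0.5074 0.0455] [0.0667 0.0677]
lid? [ 0.4248 -0.0714] [0.0477 0.052 ] [-0.0013 -0.025   0.0001]
lid? [ 0.4912 -0.0471] [0.032 0.032] [-0.0719 -0.025  -0.0002]
```

View pics/v4.png

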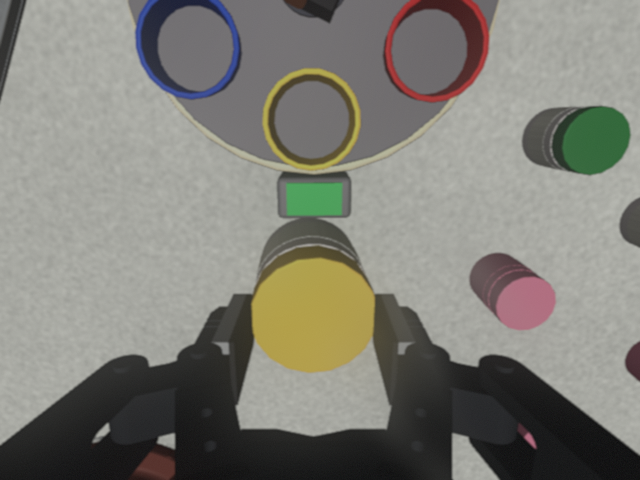

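Wrist view: the yellow pot is held upright at (313,310). The yellow pocket is at (312,119), directly ahead beside the reader.

{"api": "servo_tool", "payload": {"commands": [{"angular":[0,0,0],"offset":[-0.02,0,-0.0009],"grip":0},{"angular":[0,0,0],"offset":[-0.025,0,0],"grip":0},{"angular":[0,0,0],"offset":[-0.0245,0,0],"grip":0},{"angular":[0,0,0],"offset":[0,0.02,0],"grip":0},{"angular":[0,0,0],"offset":[0,0.02,0],"grip":0},{"angular":[0,0,0],"offset":[0,0.02,0],"grip":0},{"angular":[0,0,0],"offset":[0,0.02,0],"grip":0},{"angular":[0,0,0],"offset":[0,0,0],"grip":0},{"angular":[0,0,0],"offset":[0,0,0],"grip":0},{"angular":[0,0,0],"offset":[0,0,0],"grip":0},{"angular":[0,0,0],"offset":[0,0,0],"grip":0},{"angular":[0,0,0],"offset":[0,0,0],"grip":0}]}}

```text
t: 19.95
eef_pos: [0.4901, -0.047, 0.1196]
ee_rot: [[-0.94, 0.003, 0.342], [-0.342, -0.001, -0.94], [-0.003, -1.0, 0.002]]
ft_force: [1.1, -0.6, -0.9]
width: 0.0464
```

{"api": "servo_tool", "payload": {"commands": [{"angular":[0,0,0],"offset":[0,0,0],"grip":0},{"angular":[0,0,0],"offset":[0,0,0],"grip":0},{"angular":[0,0,0],"offset":[0,0,0],"grip":0}]}}

```text
t: 20.2
eef_pos: [0.489, -0.0466, 0.1184]
ee_rot: [[-0.94, 0.001, 0.342], [-0.342, -0.0, -0.94], [-0.001, -1.0, 0.001]]
ft_force: [-0.1, -0.0, -2.1]
width: 0.0466
```

Good alignment. Descend 33 mm, then release.

{"api": "servo_tool", "payload": {"commands": [{"angular":[0,0,0],"offset":[0,0.004,0],"grip":0},{"angular":[0,0,0],"offset":[0,0.004,0],"grip":0},{"angular":[0,0,0],"offset":[0,0.004,0],"grip":0},{"angular":[0,0,0],"offset":[0,0.004,0],"grip":0},{"angular":[0,0,0],"offset":[0,0.004,0],"grip":0},{"angular":[0,0,0],"offset":[0,0.004,0],"grip":0},{"angular":[0,0,0],"offset":[0,0.004,0],"grip":0},{"angular":[0,0,0],"offset":[0,0.003,0],"grip":0},{"angular":[0,0,0],"offset":[0,0.001,0],"grip":0},{"angular":[0,0,0],"offset":[0,0,0],"grip":0},{"angular":[0,0,0],"offset":[0,0,0],"grip":0},{"angular":[0,0,0],"offset":[0,0,0],"grip":0}]}}

```text
t: 21.2
eef_pos: [0.4888, -0.0465, 0.086]
ee_rot: [[-0.94, 0.0, 0.342], [-0.342, -0.0, -0.94], [-0.0, -1.0, 0.0]]
ft_force: [0.5, -0.6, -2.0]
width: 0.0467
```

{"api": "servo_tool", "payload": {"commands": [{"angular":[0,0,0],"offset":[0,0.001,0],"grip":0},{"angular":[0,0,0],"offset":[0,0,0],"grip":0},{"angular":[0,0,0],"offset":[0,0,0],"grip":1},{"angular":[0,0,0],"offset":[0,0,0],"grip":1},{"angular":[0,0,0],"offset":[0,0,0],"grip":1},{"angular":[0,0,0],"offset":[0,0,0],"grip":1},{"angular":[0,0,0],"offset":[0,0,0],"grip":1},{"angular":[0,0,0],"offset":[0,-0.02,0],"grip":1},{"angular":[0,0,0],"offset":[0,-0.03,0],"grip":1},{"angular":[0,0,0],"offset":[0,-0.03,0],"grip":1},{"angular":[0,0,0],"offset":[0,-0.03,0],"grip":1},{"angular":[0,0,0],"offset":[0,-0.03,0],"grip":1},{"angular":[0,0,0],"offset":[0,-0.03,0],"grip":1},{"angular":[0,0,0],"offset":[-0.033,0,0],"grip":1},{"angular":[0,0,0],"offset":[-0.033,0,0],"grip":1},{"angular":[0,0,0],"offset":[-0.031,0,0],"grip":1},{"angular":[0,6,0],"offset":[0,0,0],"grip":1},{"angular":[0,6,0],"offset":[0,0,0],"grip":1},{"angular":[0,6,0],"offset":[0,0,0],"grip":1},{"angular":[0,6,0],"offset":[0,0,0],"grip":1}]}}

```text
t: 22.87
eef_pos: [0.5799, -0.0132, 0.2544]
ee_rot: [[-0.997, -0.001, -0.075], [0.075, 0.0, -0.997], [0.001, -1.0, -0.0]]
ft_force: [-0.3, 0.2, 0.8]
width: 0.0853
```

{"api": "servo_tool", "payload": {"commands": [{"angular":[0,6,0],"offset":[0,0,0],"grip":1},{"angular":[0,0,0],"offset":[0,0,0],"grip":1},{"angular":[0,0,0],"offset":[0,0,0],"grip":1},{"angular":[0,0,0],"offset":[0,0,0],"grip":1},{"angular":[0,0,0],"offset":[0,0,0],"grip":1},{"angular":[0,0,0],"offset":[0,0,0],"grip":1}]}}

```text
t: 23.37
eef_pos: [0.5798, -0.0134, 0.2548]
ee_rot: [[-0.985, 0.0, -0.173], [0.173, -0.0, -0.985], [-0.0, -1.0, 0.0]]
ft_force: [0.7, -0.8, -0.5]
width: 0.0853
```

```bash
cat >> h.py <<'E'
def wing(im,cal,z=.128):
    s=get_state();za=np.rad2deg(np.arctan2(s['ee_rot'][1,2],s['ee_rot'][0,2]))
    for k in blobs(im,'orange',300):
        w=ray(cal,k.reshape(-1,2),z)[:,:2]*1000;r=cv2.minAreaRect(w.astype(np.float32));b=cv2.boxPoints(r)
        e=b[1]-b[0] if np.linalg.norm(b[1]-b[0])>np.linalg.norm(b[2]-b[1]) else b[2]-b[1]
        print('wing',r[0],r[1],'dir',np.rad2deg(np.arctan2(e[1],e[0]))%180,'zangle',za,'delta to grip',delta([r[0][0]/1e3,r[0][1]/1e3,.0965]))
def lids(im,cal,z,cols=('yellow','blue','green')):
    for c in cols:
        for k in blobs(im,c,150):
            q,a=circ(cal,k,z)
            if .042<a.min() and a.max()<.054: print(c,q,a)
E
python3 - <<'E'
from h import *
im,cal=look('wrist','w5');s=get_state();print(s['eef_pos'],s['joint_pos'])
wing(im,cal);lids(im,cal,.110)
im,cal=look('top','t5');print('top');wing(im,cal);lids(im,cal,.06);lids(im,cal,.110);carousel(im,cal)
E
```

```text
[ 0.5798 -0.0134  0.2549] [-8.2569  5.0683 95.9924 -0.0008 78.9338 91.719 ]
wing (580.574462890625, -15.77316665649414) (13.61409854888916, 60.40522766113281) dir 175.55756 zangle -99.97576630724795 delta to grip [-0.0011  0.1584  0.0022]
top
blue [ 0.511 -0.369] [0.0463 0.0481]
green [ 0.5464 -0.2473] [0.0458 0.0477]
blue [ 0.5027 -0.3531] [0.0439 0.0457]
green [ 0.5363 -0.2375] [0.0434 0.0452]
yellow [ 0.4898 -0.0467] [0.0665 0.069 ]
```

View pics/w5.png

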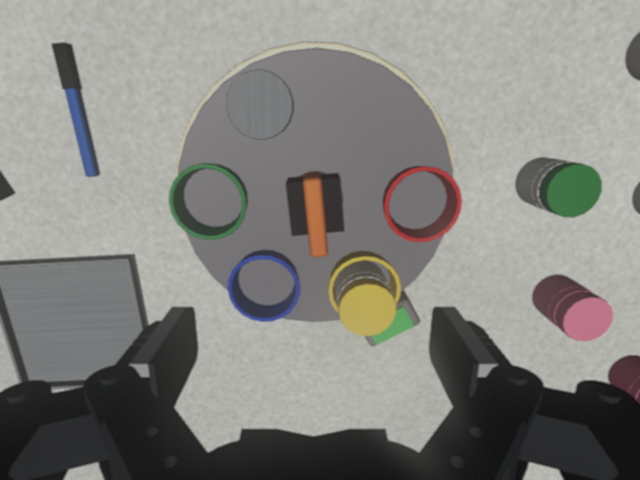

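Wrist view: the yellow pot stands in the yellow pocket, with its lid at (367,307) inside the collar. The wing runs from (313,180) to (319,255).

{"api": "servo_tool", "payload": {"commands": [{"angular":[0,0,0],"offset":[-0.0011,0.0226,0.0021],"grip":1},{"angular":[0,-5.6,0],"offset":[0,0.0226,0],"grip":1},{"angular":[0,0,0],"offset":[0,0.0226,0],"grip":1},{"angular":[0,0,0],"offset":[0,0.0226,0],"grip":1},{"angular":[0,0,0],"offset":[0,0.0226,0],"grip":1},{"angular":[0,0,0],"offset":[0,0.0226,0],"grip":1},{"angular":[0,0,0],"offset":[0,0.0224,0],"grip":1},{"angular":[0,0,0],"offset":[0,0,0],"grip":1},{"angular":[0,0,0],"offset":[0,0,0],"grip":1},{"angular":[0,0,0],"offset":[0,0,0],"grip":1},{"angular":[0,0,0],"offset":[0,0,0],"grip":1},{"angular":[0,0,0],"offset":[0,0,0],"grip":0},{"angular":[0,0,0],"offset":[0,0,0],"grip":0},{"angular":[0,0,0],"offset":[0,0,0],"grip":0},{"angular":[0,0,0],"offset":[0,0,0],"grip":0},{"angular":[0,0,0],"offset":[0,0,0],"grip":0},{"angular":[0,0,0],"offset":[0,0,0],"grip":0},{"angular":[0,0,0],"offset":[0,0,0],"grip":0},{"angular":[0,0,0],"offset":[0,0,0],"grip":0},{"angular":[0,0,0],"offset":[0,0,0],"grip":0}], "newtons": 100}}

```text
t: 25.13
eef_pos: [0.5841, -0.0164, 0.0988]
ee_rot: [[-0.997, 0.008, -0.078], [0.078, -0.001, -0.997], [-0.008, -1.0, 0.001]]
ft_force: [5.6, -1.1, 3.1]
width: 0.0107
```

{"api": "servo_tool", "payload": {"commands": [{"angular":[0,0,0],"offset":[0,0,0],"grip":0},{"angular":[0,0,0],"offset":[0,0,0],"grip":0}]}}

```text
t: 25.3
eef_pos: [0.5844, -0.0154, 0.0989]
ee_rot: [[-0.997, 0.009, -0.078], [0.078, 0.001, -0.997], [-0.009, -1.0, -0.002]]
ft_force: [5.5, 2.4, 3.6]
width: 0.0107
```

Run:
```python
from h import *
s=get_state();print(s['eef_pos'],s['ee_rot'],s['ft_force'],s['moment'],s['joint_pos'])
```

```text
[ 0.5844 -0.0154  0.0989] [[-0.9969  0.0088 -0.0779]
 [ 0.0779  0.0009 -0.997 ]
 [-0.0087 -1.     -0.0016]] [5.4768 2.4461 3.6216] [ 0.4144 -1.0778 -0.0052] [ -8.4528  14.1013 103.3117   0.144   62.0939  85.9497]
```

Run:
```python
from h import *
im,cal=look('wrist','w6');im2,cal2=look('scene','s6')
wing(im,cal)
p=proj(cal2,[.58,-.015,.09])[0].astype(int);print(p)
c=im2[p[1]-75:p[1]+75,p[0]-100:p[0]+100,::-1]
cv2.imwrite('pics/v6.png',np.hstack([cv2.resize(np.ascontiguousarray(im[:,:,::-1]),(400,300)),cv2.resize(np.ascontiguousarray(c),(400,300))]))
```

```text
wing (577.8555297851562, -15.526517868041992) (13.862409591674805, 67.69818878173828) dir 175.71231 zangle -94.46797671441526 delta to grip [0.0066 0.0024 0.0007]
[334 253]
```

View pics/v6.png

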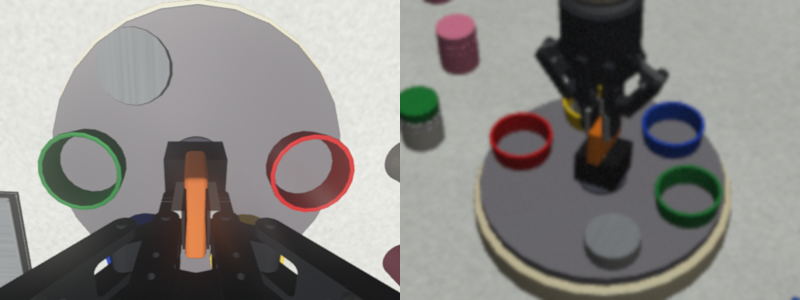

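Scene: the knob is seated on the shoulder, but the TCP sits about 4 mm off along the wing with a side force. I'll reopen to check for a contact.

{"api": "servo_tool", "payload": {"commands": [{"angular":[0,0,0],"offset":[0,0,0],"grip":0.5},{"angular":[0,0,0],"offset":[0,0,0],"grip":0.5},{"angular":[0,0,0],"offset":[0,0,0],"grip":0.5},{"angular":[0,0,0],"offset":[0,0,0],"grip":0.5},{"angular":[0,0,0],"offset":[0,0,0],"grip":0.5},{"angular":[0,0,0],"offset":[0,0,0],"grip":0.5},{"angular":[0,0,0],"offset":[0,0,0],"grip":0.5},{"angular":[0,0,0],"offset":[0,0,0],"grip":0.5}]}}

```text
t: 26.07
eef_pos: [0.5804, -0.0157, 0.0967]
ee_rot: [[-0.997, -0.0, -0.077], [0.077, -0.0, -0.997], [0.0, -1.0, 0.0]]
ft_force: [0.1, -0.5, 0.4]
width: 0.0426
```

Run:
```python
from h import *
s=get_state();print(s['eef_pos'],s['ee_rot'],s['ft_force'],s['moment'],s['width'])
im,cal=look('wrist','w7');wing(im,cal)
```

```text
[ 0.5804 -0.0157  0.0967] [[-0.997  -0.0003 -0.077 ]
 [ 0.077  -0.     -0.997 ]
 [ 0.0003 -1.      0.    ]] [ 0.0588 -0.4964  0.3681] [-0.0152  0.0126  0.0263] 0.04258067787265084
wing (582.318359375, -15.291038513183594) (13.632888793945312, 60.719051361083984) dir 172.2074 zangle -94.41801828640837 delta to grip [-0.0018  0.0002 -0.0005]
```

{"api": "servo_tool", "payload": {"commands": [{"angular":[0,2,0],"offset":[0,-0.004,0],"grip":0.5},{"angular":[0,0,0],"offset":[0,0,0],"grip":0.5},{"angular":[0,0,0],"offset":[0,0,0],"grip":0},{"angular":[0,0,0],"offset":[0,0,0],"grip":0},{"angular":[0,0,0],"offset":[0,0,0],"grip":0},{"angular":[0,0,0],"offset":[0,0,0],"grip":0},{"angular":[0,0,0],"offset":[0,0,0],"grip":0},{"angular":[0,0,0],"offset":[0,0,0],"grip":0},{"angular":[0,0,0],"offset":[0,0,0],"grip":0},{"angular":[0,0,0],"offset":[0,0,0],"grip":0},{"angular":[0,0,0],"offset":[0,0,0],"grip":0}], "newtons": 60}}

```text
t: 27.03
eef_pos: [0.5804, -0.0155, 0.1009]
ee_rot: [[-0.994, -0.0, -0.112], [0.112, 0.0, -0.994], [0.0, -1.0, -0.0]]
ft_force: [-1.1, 0.7, 2.7]
width: 0.0118
```

Run:
```python
from h import *
s=get_state();print(s['eef_pos'],s['ee_rot'],s['ft_force'],s['moment'],s['width'])
```

```text
[ 0.5804 -0.0155  0.1009] [[-0.9937 -0.0003 -0.1117]
 [ 0.1117  0.0002 -0.9937]
 [ 0.0003 -1.     -0.0002]] [-1.0832  0.736   2.7451] [ 0.0974  0.2775 -0.0533] 0.011783321139933679
```

{"api": "servo_tool", "payload": {"commands": [{"angular":[0,-4,0],"offset":[0,0,0],"grip":0},{"angular":[0,-4,0],"offset":[0,0,0],"grip":0},{"angular":[0,-4,0],"offset":[0,0,0],"grip":0},{"angular":[0,-4,0],"offset":[0,0,0],"grip":0},{"angular":[0,-4,0],"offset":[0,0,0],"grip":0},{"angular":[0,-4,0],"offset":[0,0,0],"grip":0},{"angular":[0,-4,0],"offset":[0,0,0],"grip":0},{"angular":[0,-4,0],"offset":[0,0,0],"grip":0},{"angular":[0,-4,0],"offset":[0,0,0],"grip":0},{"angular":[0,-4,0],"offset":[0,0,0],"grip":0},{"angular":[0,-4,0],"offset":[0,0,0],"grip":0},{"angular":[0,-4,0],"offset":[0,0,0],"grip":0},{"angular":[0,-4,0],"offset":[0,0,0],"grip":0},{"angular":[0,-4,0],"offset":[0,0,0],"grip":0},{"angular":[0,-4,0],"offset":[0,0,0],"grip":0},{"angular":[0,-2,0],"offset":[0,0,0],"grip":0},{"angular":[0,0,0],"offset":[0,0,0],"grip":0},{"angular":[0,0,0],"offset":[0,0,0],"grip":0}], "newtons": 80}}

```text
t: 28.53
eef_pos: [0.5803, -0.0158, 0.101]
ee_rot: [[-0.566, -0.0, 0.825], [-0.825, -0.0, -0.566], [0.001, -1.0, -0.0]]
ft_force: [-2.3, 1.0, 3.9]
width: 0.0109
```

Run:
```python
from h import *
s=get_state();print(s['eef_pos'],s['ee_rot'],s['ft_force'],s['moment'],s['width'],s['joint_pos'])
im,cal=look('top','t6');carousel(im,cal);lids(im,cal,.06);lids(im,cal,.11)
```

```text
[ 0.5803 -0.0158  0.101 ] [[-0.5658 -0.0005  0.8245]
 [-0.8245 -0.0003 -0.5658]
 [ 0.0005 -1.     -0.0002]] [-2.3477  1.047   3.8645] [-0.0167  0.4279  0.0149] 0.010949735178777028 [ -8.4724  13.8317 103.3944  -0.0249  62.7981  25.9984]
yellow [ 0.5603 -0.1076] [0.068  0.0694]
blue [ 0.4893 -0.0454] [0.0658 0.0669]
blue [ 0.5111 -0.369 ] [0.0465 0.0478]
green [ 0.5464 -0.2473] [0.0458 0.0477]
blue [ 0.5028 -0.353 ] [0.0442 0.0453]
green [ 0.5363 -0.2375] [0.0434 0.0452]
```

{"api": "servo_tool", "payload": {"commands": [{"angular":[0,0,0],"offset":[0,0,0],"grip":1},{"angular":[0,0,0],"offset":[0,0,0],"grip":1},{"angular":[0,0,0],"offset":[0,0,0],"grip":1},{"angular":[0,0,0],"offset":[0,0,0],"grip":1},{"angular":[0,0,0],"offset":[0,0,0],"grip":1},{"angular":[0,0,0],"offset":[0,-0.026,0],"grip":1},{"angular":[0,0,0],"offset":[0,-0.026,0],"grip":1},{"angular":[0,0,0],"offset":[0,-0.026,0],"grip":1},{"angular":[0,0,0],"offset":[0,-0.026,0],"grip":1},{"angular":[0,0,0],"offset":[0,-0.026,0],"grip":1},{"angular":[0,0,0],"offset":[0.033,0,0.0144],"grip":1},{"angular":[0,0,0],"offset":[0.033,0,0.0144],"grip":1},{"angular":[0,0,0],"offset":[0.033,0,0.0144],"grip":1},{"angular":[0,0,0],"offset":[0.033,0,0.0144],"grip":1},{"angular":[0,0,0],"offset":[0.033,0,0.0144],"grip":1},{"angular":[0,0,0],"offset":[0.033,0,0.0144],"grip":1},{"angular":[0,0,0],"offset":[0.033,0,0.0144],"grip":1},{"angular":[0,0,0],"offset":[0.033,0,0.0144],"grip":1},{"angular":[0,0,0],"offset":[0.033,0,0.0144],"grip":1},{"angular":[0,0,0],"offset":[0.033,0,0.0144],"grip":1}]}}

```text
t: 30.25
eef_pos: [0.5122, -0.371, 0.2308]
ee_rot: [[-0.565, 0.0, 0.825], [-0.825, -0.0, -0.565], [-0.0, -1.0, 0.0]]
ft_force: [0.5, 0.4, -0.4]
width: 0.0856
```

{"api": "servo_tool", "payload": {"commands": [{"angular":[0,0,0],"offset":[0,0,0],"grip":1},{"angular":[0,0,0],"offset":[0,0,0],"grip":1},{"angular":[0,0,0],"offset":[0,0,0],"grip":1},{"angular":[0,0,0],"offset":[0,0,0],"grip":1},{"angular":[0,0,0],"offset":[0,0,0],"grip":1},{"angular":[0,0,0],"offset":[0,0,0],"grip":1}]}}

```text
t: 30.75
eef_pos: [0.5133, -0.368, 0.2309]
ee_rot: [[-0.564, 0.0, 0.826], [-0.826, 0.0, -0.564], [-0.0, -1.0, 0.0]]
ft_force: [0.2, 0.0, -0.1]
width: 0.0854
```

Run:
```python
from h import *
im,cal=look('wrist','w8');s=get_state();print(s['eef_pos'],s['ee_rot'])
for k in blobs(im,'blue',200):
    q,a=circ(cal,k,.06);print(q,a,delta([*q,.034]))
im,cal=look('top','t8');carousel(im,cal);lids(im,cal,.06)
```

```text
[ 0.5133 -0.3681  0.231 ] [[-0.5638  0.0002  0.8259]
 [-0.8259 -0.     -0.5638]
 [-0.0001 -1.      0.0002]]
[ 0.5121 -0.3706] [0.0458 0.0465] [0.0027 0.197  0.0004]
[ 0.6366 -0.6636] [0.0296 0.0487] [0.1745 0.197  0.2683]
yellow [ 0.5614 -0.1077] [0.0679 0.0692]
blue [ 0.4899 -0.0459] [0.0671 0.0676]
green [0.5072 0.047 ] [0.0663 0.0681]
blue [ 0.5111 -0.3687] [0.0462 0.0476]
green [ 0.5466 -0.2474] [0.046  0.0472]
```

{"api": "servo_tool", "payload": {"commands": [{"angular":[0,0,0],"offset":[0.0022,0.0246,0.0003],"grip":1},{"angular":[0,0,0],"offset":[0,0.0246,0],"grip":1},{"angular":[0,0,0],"offset":[0,0.0246,0],"grip":1},{"angular":[0,0,0],"offset":[0,0.0246,0],"grip":1},{"angular":[0,0,0],"offset":[0,0.0246,0],"grip":1},{"angular":[0,0,0],"offset":[0,0.0246,0],"grip":1},{"angular":[0,0,0],"offset":[0,0.0246,0],"grip":1},{"angular":[0,0,0],"offset":[0,0.0244,0],"grip":1},{"angular":[0,0,0],"offset":[0,0,0],"grip":1},{"angular":[0,0,0],"offset":[0,0,0],"grip":1},{"angular":[0,0,0],"offset":[0,0,0],"grip":1},{"angular":[0,0,0],"offset":[0,0,0],"grip":0},{"angular":[0,0,0],"offset":[0,0,0],"grip":0},{"angular":[0,0,0],"offset":[0,0,0],"grip":0},{"angular":[0,0,0],"offset":[0,0,0],"grip":0},{"angular":[0,0,0],"offset":[0,0,0],"grip":0},{"angular":[0,0,0],"offset":[0,0,0],"grip":0}], "newtons": 40}}

```text
t: 32.27
eef_pos: [0.5202, -0.3783, 0.0431]
ee_rot: [[-0.566, 0.018, 0.824], [-0.825, -0.015, -0.566], [0.002, -1.0, 0.023]]
ft_force: [7.6, -4.9, 17.8]
width: 0.0125
```

Run:
```python
from h import *
im,cal=look('wrist','w9');im2,cal2=look('scene','s9')
im3,cal3=look('top','t9');lids(im3,cal3,.06)
p=proj(cal2,[.515,-.37,.05])[0].astype(int);print(p)
c=im2[p[1]-75:p[1]+75,p[0]-100:p[0]+100,::-1]
cv2.imwrite('pics/v9.png',np.hstack([cv2.resize(np.ascontiguousarray(im[:,:,::-1]),(400,300)),cv2.resize(np.ascontiguousarray(c),(400,300))]))
```

```text
green [ 0.5465 -0.2473] [0.0459 0.0477]
[202 210]
```

View pics/v9.png

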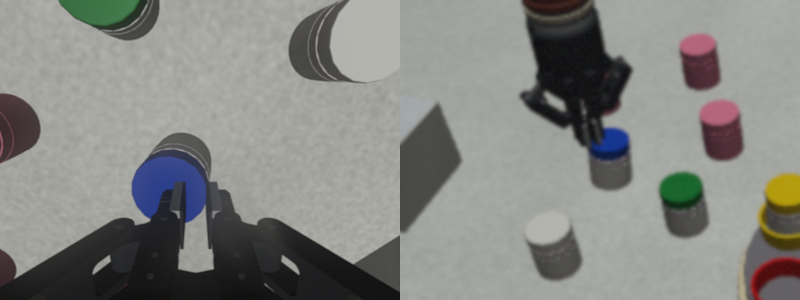

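Wrist view: the blue pot is upright but displaced. Its lid is at about (275,300) in full-resolution pixels, beside the shut fingers, so it was probably knocked. I'll lift and look again.

{"api": "servo_tool", "payload": {"commands": [{"angular":[0,0,0],"offset":[0,-0.02,0],"grip":0},{"angular":[0,0,0],"offset":[0,-0.02,0],"grip":0},{"angular":[0,0,0],"offset":[0,-0.025,0],"grip":0},{"angular":[0,0,0],"offset":[0,-0.025,0],"grip":0},{"angular":[0,0,0],"offset":[0,-0.03,0],"grip":1},{"angular":[0,0,0],"offset":[0,-0.03,0],"grip":1},{"angular":[0,0,0],"offset":[0,-0.03,0],"grip":1},{"angular":[0,0,0],"offset":[0,-0.017,0],"grip":1},{"angular":[0,0,0],"offset":[0,0,0],"grip":1},{"angular":[0,0,0],"offset":[0,0,0],"grip":1},{"angular":[0,0,0],"offset":[0,0,0],"grip":1},{"angular":[0,0,0],"offset":[0,0,0],"grip":1},{"angular":[0,0,0],"offset":[0,0,0],"grip":1}]}}

```text
t: 33.5
eef_pos: [0.5108, -0.3703, 0.2287]
ee_rot: [[-0.565, -0.003, 0.825], [-0.825, 0.003, -0.565], [-0.001, -1.0, -0.004]]
ft_force: [0.3, 0.1, -0.0]
width: 0.0854
```

Run:
```python
from h import *
im,cal=look('wrist','w10');s=get_state();print(s['eef_pos'],s['ee_rot'],s['ft_force'])
for c in('blue','green'):
  for k in blobs(im,c,200):
    q,a=circ(cal,k,.06);print(c,q,a,delta([*q,.034]))
im,cal=look('top','t10');carousel(im,cal);lids(im,cal,.06);wing(im,cal)
im,cal=look('scene','s10');lids(im,cal,.06)
```

```text
[ 0.5109 -0.3705  0.229 ] [[-0.5652 -0.0027  0.8249]
 [-0.8249  0.0025 -0.5652]
 [-0.0005 -1.     -0.0036]] [-0.5776  0.2681  0.0186]
blue [ 0.512  -0.3707] [0.0456 0.0465] [-0.0003  0.195   0.0016]
blue [ 0.6343 -0.67  ] [0.042  0.0523] [0.1774 0.1939 0.2717]
green [ 0.5474 -0.2487] [0.044  0.0462] [-0.121   0.1952 -0.0381]
yellow [ 0.5614 -0.1077] [0.0679 0.0692]
blue [ 0.4898 -0.0459] [0.067  0.0677]
green [0.5072 0.0471] [0.0663 0.0678]
blue [ 0.511  -0.3693] [0.0465 0.0483]
green [ 0.5465 -0.2474] [0.046  0.0474]
```

Run:
```python
from h import *
s=get_state();cal=get_calibration('wrist')
def M(R,p):
    T=np.eye(4);T[:3,:3]=R;T[:3,3]=p;return T
rel=np.linalg.inv(M(s['ee_rot'],s['eef_pos']))@cal['T']
R=np.array([[-.566,.018,.824],[-.825,-.015,-.566],[.002,-1,.023]]);u,_,v=np.linalg.svd(R);R=u@v
c9=dict(mtx=cal['mtx'],T=M(R,[.5202,-.3783,.0431])@rel)
im=cv2.imread('pics/w9.png')[:,:,::-1].copy()
for k in blobs(im,'blue',300): print(cv2.contourArea(k),cv2.boundingRect(k),*circ(c9,k,.06),'top',*circ(c9,k,.08))
print('tcp px',proj(c9,[.5202,-.3783,.0431]))
for n in('s9','s10'):
    im=cv2.imread(f'pics/{n}.png')[:,:,::-1].copy()
    for k in blobs(im,'blue',60): print(n,cv2.contourArea(k),cv2.boundingRect(k),k.reshape(-1,2).mean(0))
```

```text
7307.5 (212, 251, 117, 104) [ 0.5062 -0.3665] [0.0432 0.0475] top [ 0.5134 -0.3595] [0.0372 0.041 ]
tcp px [[313.761  289.3324]]
s9 850.0 (28, 183, 65, 23) [ 59.9077 193.9308]
s9 714.0 (154, 308, 47, 33) [177.6786 324.2589]
s9 247.0 (320, 218, 30, 24) [335.3148 227.713 ]
s9 186.0 (197, 199, 19, 16) [206.4259 206.7222]
s9 145.5 (418, 327, 17, 36) [426.0959 344.6986]
s10 850.0 (28, 183, 65, 23) [ 59.9077 193.9308]
s10 715.5 (155, 308, 46, 33) [177.8468 324.1261]
s10 251.5 (320, 218, 30, 24) [335.7961 227.3301]
s10 232.0 (193, 201, 20, 16) [203.34 208.54]
s10 146.0 (418, 327, 17, 35) [426.1528 344.4722]
```

Run:
```python
import cv2,numpy as np
a=cv2.resize(cv2.imread('pics/w9.png')[210:410,200:460],(520,400))
b=cv2.resize(cv2.imread('pics/s9.png')[160:240,165:245],(280,280));b=cv2.copyMakeBorder(b,0,120,0,0,cv2.BORDER_CONSTANT)
cv2.imwrite('pics/v10.png',np.hstack([a,b]))
```

View pics/v10.png

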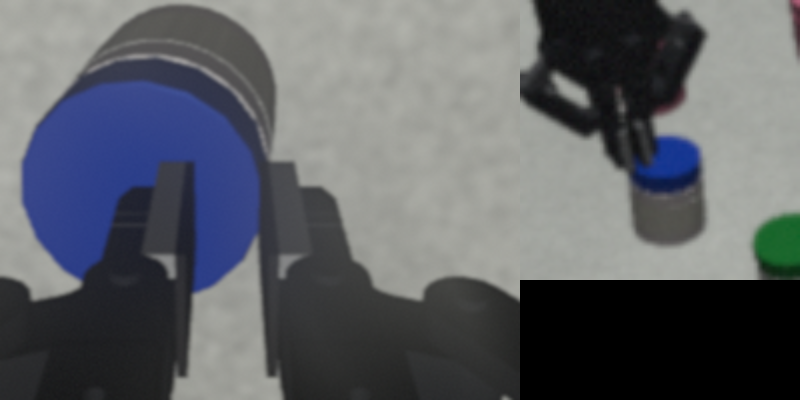

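The fingers had ended up one on the lid and one outside, and the pot is still upright where it was, at (0.512,-0.371). I'll retry in small checked steps.

{"api": "servo_tool", "payload": {"commands": [{"angular":[0,0,0],"offset":[0,0,0],"grip":1},{"angular":[0,0,0],"offset":[0,0,0],"grip":1},{"angular":[0,0,0],"offset":[0,0.025,0],"grip":1},{"angular":[0,0,0],"offset":[0,0.025,0],"grip":1},{"angular":[0,0,0],"offset":[0,0.025,0],"grip":1},{"angular":[0,0,0],"offset":[0,0.025,0],"grip":1},{"angular":[0,0,0],"offset":[0,0.02,0],"grip":1},{"angular":[0,0,0],"offset":[0,0,0],"grip":1},{"angular":[0,0,0],"offset":[0,0,0],"grip":1},{"angular":[0,0,0],"offset":[0,0,0],"grip":1}]}}

```text
t: 34.48
eef_pos: [0.5126, -0.372, 0.1127]
ee_rot: [[-0.565, 0.002, 0.825], [-0.825, -0.001, -0.565], [0.0, -1.0, 0.002]]
ft_force: [-0.2, 0.0, 0.3]
width: 0.0852
```

Run:
```python
from h import *
im,cal=look('wrist','w11');s=get_state();print(s['eef_pos'],s['ee_rot'][:,1],s['ft_force'],s['width'])
for k in blobs(im,'blue',1000):
    q,a=circ(cal,k,.06);print(q,a,delta([*q,.031]))
```

```text
[ 0.5131 -0.3724  0.1135] [ 0.0028 -0.0025 -1.    ] [-0.3455  0.5001  0.5039] 0.0853824199028211
[ 0.5133 -0.3696] [0.043  0.0476] [-0.0025  0.0825 -0.0018]
```

{"api": "servo_tool", "payload": {"commands": [{"angular":[0,0,0],"offset":[0,0.02,0],"grip":1},{"angular":[0,0,0],"offset":[0,0.02,0],"grip":1},{"angular":[0,0,0],"offset":[0,0.02,0],"grip":1},{"angular":[0,0,0],"offset":[0,0.02,0],"grip":1},{"angular":[0,0,0],"offset":[0,0,0],"grip":1},{"angular":[0,0,0],"offset":[0,0,0],"grip":1},{"angular":[0,0,0],"offset":[0,0,0],"grip":1},{"angular":[0,0,0],"offset":[0,0,0],"grip":1}]}}

```text
t: 35.2
eef_pos: [0.5135, -0.3728, 0.034]
ee_rot: [[-0.565, 0.004, 0.825], [-0.825, -0.003, -0.565], [0.001, -1.0, 0.005]]
ft_force: [0.7, -0.0, 0.5]
width: 0.0856
```

{"api": "servo_tool", "payload": {"commands": [{"angular":[0,0,0],"offset":[0,0,0],"grip":0.7},{"angular":[0,0,0],"offset":[0,0,0],"grip":0.7},{"angular":[0,0,0],"offset":[0,0,0],"grip":0.7}], "newtons": 30}}

```text
t: 35.45
eef_pos: [0.5123, -0.3717, 0.0323]
ee_rot: [[-0.565, 0.001, 0.825], [-0.825, -0.001, -0.565], [0.0, -1.0, 0.002]]
ft_force: [0.4, 0.6, -0.4]
width: 0.0596
```

{"api": "servo_tool", "payload": {"commands": [{"angular":[0,0,0],"offset":[0,0,0],"grip":0.5},{"angular":[0,0,0],"offset":[0,0,0],"grip":0.5},{"angular":[0,0,0],"offset":[0,0,0],"grip":0.5},{"angular":[0,0,0],"offset":[0,0,0],"grip":0.5}]}}

```text
t: 35.78
eef_pos: [0.5121, -0.3715, 0.0321]
ee_rot: [[-0.565, 0.0, 0.825], [-0.825, -0.0, -0.565], [0.0, -1.0, 0.001]]
ft_force: [-1.9, 0.8, 6.5]
width: 0.0477
```

{"api": "servo_tool", "payload": {"commands": [{"angular":[0,0,0],"offset":[0,0,0],"grip":0.3},{"angular":[0,0,0],"offset":[0,0,0],"grip":0.3},{"angular":[0,0,0],"offset":[0,0,0],"grip":0.3}], "newtons": 40}}

```text
t: 36.03
eef_pos: [0.5121, -0.3715, 0.0322]
ee_rot: [[-0.565, 0.0, 0.825], [-0.825, -0.0, -0.565], [0.0, -1.0, 0.0]]
ft_force: [-1.1, 0.6, 6.0]
width: 0.0475
```

{"api": "servo_tool", "payload": {"commands": [{"angular":[0,0,0],"offset":[0,-0.01,0],"grip":0.3},{"angular":[0,0,0],"offset":[0,-0.01,0],"grip":0.3},{"angular":[0,0,0],"offset":[0,0,0],"grip":0.3}]}}

```text
t: 36.28
eef_pos: [0.5132, -0.3724, 0.0535]
ee_rot: [[-0.565, 0.003, 0.825], [-0.825, -0.003, -0.565], [0.0, -1.0, 0.004]]
ft_force: [0.7, -1.4, -1.0]
width: 0.047
```

{"api": "servo_tool", "payload": {"commands": [{"angular":[0,0,0],"offset":[0,-0.025,0],"grip":0.3},{"angular":[0,5.93,0],"offset":[0,-0.03,0],"grip":0.3},{"angular":[0,5.93,0],"offset":[0,-0.03,0],"grip":0.3},{"angular":[0,5.93,0],"offset":[0,-0.03,0],"grip":0.3},{"angular":[0,5.93,0],"offset":[0,-0.03,0],"grip":0.3},{"angular":[0,5.93,0],"offset":[0,0,0],"grip":0.3},{"angular":[0,5.93,0],"offset":[0,0,0],"grip":0.3},{"angular":[0,0,0],"offset":[-0.0023,0,-0.0347],"grip":0.3},{"angular":[0,0,0],"offset":[-0.0023,0,-0.0347],"grip":0.3},{"angular":[0,0,0],"offset":[-0.0023,0,-0.0347],"grip":0.3},{"angular":[0,0,0],"offset":[-0.0023,0,-0.0347],"grip":0.3},{"angular":[0,0,0],"offset":[-0.0023,0,-0.0347],"grip":0.3},{"angular":[0,0,0],"offset":[-0.0023,0,-0.0347],"grip":0.3},{"angular":[0,0,0],"offset":[-0.0023,0,-0.0347],"grip":0.3},{"angular":[0,0,0],"offset":[-0.0023,0,-0.0347],"grip":0.3},{"angular":[0,0,0],"offset":[-0.0023,0,-0.0347],"grip":0.3},{"angular":[0,0,0],"offset":[0,0,0],"grip":0.3},{"angular":[0,0,0],"offset":[0,0,0],"grip":0.3},{"angular":[0,0,0],"offset":[0,0,0],"grip":0.3},{"angular":[0,0,0],"offset":[0,0,0],"grip":0.3}]}}

```text
t: 37.95
eef_pos: [0.425, -0.0716, 0.1965]
ee_rot: [[-0.94, 0.001, 0.341], [-0.341, -0.001, -0.94], [-0.001, -1.0, 0.001]]
ft_force: [0.4, -0.1, -0.8]
width: 0.0477
```

{"api": "servo_tool", "payload": {"commands": [{"angular":[0,0,0],"offset":[0,0,0],"grip":0.3},{"angular":[0,0,0],"offset":[0,0,0],"grip":0.3},{"angular":[0,0,0],"offset":[0,0,0],"grip":0.3},{"angular":[0,0,0],"offset":[0,0,0],"grip":0.3}]}}

```text
t: 38.28
eef_pos: [0.4245, -0.0713, 0.1961]
ee_rot: [[-0.94, -0.0, 0.341], [-0.341, 0.0, -0.94], [0.0, -1.0, -0.0]]
ft_force: [-0.5, -0.5, -0.8]
width: 0.0475
```

```bash
cat >> h.py <<'E'
def stage(col,f,under=.032):
    im,cal=look('wrist',f);s=get_state();print(s['eef_pos'],s['ee_rot'][:,2],s['width'])
    q=carousel(im,cal).get(col)
    for k in blobs(im,col,1500):
        z=s['eef_pos'][2]-under+.06;c,a=circ(cal,k,z);o=s['ee_rot'].T@(np.r_[c,z]-s['eef_pos'])
        if a.max()<.056 and a.min()>.042: print('held lid',c,a,'in tool',o)
    if q is not None: print('delta TCP->pocket',delta([*q,.05+under]))
E
python3 - <<'E'
from h import *
stage('blue','w12')
E
```

```text
[ 0.4245 -0.0711  0.1961] [ 0.3413 -0.9399 -0.0002] 0.04746612616312562
yellow [ 0.5624 -0.11  ] [0.0678 0.0738]
blue [ 0.4897 -0.0469] [0.0667 0.067 ]
green [0.5075 0.0455] [0.0661 0.0672]
held lid [ 0.4255 -0.0711] [0.0472 0.0476] in tool [-0.001  -0.028   0.0003]
delta TCP->pocket [-0.0697  0.1141 -0.0005]
```

{"api": "servo_tool", "payload": {"commands": [{"angular":[0,0,0],"offset":[-0.02,0,-0.0007],"grip":0.3},{"angular":[0,0,0],"offset":[-0.025,0,0],"grip":0.3},{"angular":[0,0,0],"offset":[-0.0237,0,0],"grip":0.3},{"angular":[0,0,0],"offset":[0,0.02,0],"grip":0.3},{"angular":[0,0,0],"offset":[0,0.02,0],"grip":0.3},{"angular":[0,0,0],"offset":[0,0.02,0],"grip":0.3},{"angular":[0,0,0],"offset":[0,0.02,0],"grip":0.3},{"angular":[0,0,0],"offset":[0,0,0],"grip":0.3},{"angular":[0,0,0],"offset":[0,0,0],"grip":0.3},{"angular":[0,0,0],"offset":[0,0,0],"grip":0.3},{"angular":[0,0,0],"offset":[0,0,0],"grip":0.3},{"angular":[0,0,0],"offset":[0,0,0],"grip":0.3},{"angular":[0,0,0],"offset":[0,0,0],"grip":0.3},{"angular":[0,0,0],"offset":[0,0,0],"grip":0.3}]}}

```text
t: 39.5
eef_pos: [0.4894, -0.0467, 0.1172]
ee_rot: [[-0.94, 0.002, 0.342], [-0.342, -0.0, -0.94], [-0.001, -1.0, 0.001]]
ft_force: [0.4, 0.0, -2.0]
width: 0.0472
```

{"api": "servo_tool", "payload": {"commands": [{"angular":[0,0,0],"offset":[0,0.004,0],"grip":0.3},{"angular":[0,0,0],"offset":[0,0.004,0],"grip":0.3},{"angular":[0,0,0],"offset":[0,0.004,0],"grip":0.3},{"angular":[0,0,0],"offset":[0,0.004,0],"grip":0.3},{"angular":[0,0,0],"offset":[0,0.004,0],"grip":0.3},{"angular":[0,0,0],"offset":[0,0.004,0],"grip":0.3},{"angular":[0,0,0],"offset":[0,0.004,0],"grip":0.3},{"angular":[0,0,0],"offset":[0,0.004,0],"grip":0.3},{"angular":[0,0,0],"offset":[0,0.001,0],"grip":0.3},{"angular":[0,0,0],"offset":[0,0,0],"grip":0.3},{"angular":[0,0,0],"offset":[0,0,0],"grip":0.3},{"angular":[0,0,0],"offset":[0,0,0],"grip":0.3}]}}

```text
t: 40.5
eef_pos: [0.489, -0.0466, 0.0835]
ee_rot: [[-0.94, 0.001, 0.342], [-0.342, -0.0, -0.94], [-0.0, -1.0, 0.0]]
ft_force: [0.1, -0.1, -0.9]
width: 0.0474
```

{"api": "servo_tool", "payload": {"commands": [{"angular":[0,0,0],"offset":[0,0.001,0],"grip":0.3},{"angular":[0,0,0],"offset":[0,0,0],"grip":1},{"angular":[0,0,0],"offset":[0,0,0],"grip":1},{"angular":[0,0,0],"offset":[0,0,0],"grip":1},{"angular":[0,0,0],"offset":[0,0,0],"grip":1},{"angular":[0,0,0],"offset":[0,0,0],"grip":1},{"angular":[0,0,0],"offset":[0,-0.02,0],"grip":1},{"angular":[0,0,0],"offset":[0,-0.03,0],"grip":1},{"angular":[0,0,0],"offset":[0,-0.03,0],"grip":1},{"angular":[0,0,0],"offset":[0,-0.03,0],"grip":1},{"angular":[0,0,0],"offset":[0,-0.03,0],"grip":1},{"angular":[0,0,0],"offset":[0,-0.03,0],"grip":1},{"angular":[0,0,0],"offset":[-0.032,0,0],"grip":1},{"angular":[0,0,0],"offset":[-0.032,0,0],"grip":1},{"angular":[0,0,0],"offset":[-0.032,0,0],"grip":1},{"angular":[0,-5.7,0],"offset":[0,0,0],"grip":1},{"angular":[0,-5.7,0],"offset":[0,0,0],"grip":1},{"angular":[0,-5.7,0],"offset":[0,0,0],"grip":1},{"angular":[0,-5.7,0],"offset":[0,0,0],"grip":1},{"angular":[0,-5.7,0],"offset":[0,0,0],"grip":1}]}}

```text
t: 42.17
eef_pos: [0.579, -0.0137, 0.252]
ee_rot: [[-0.659, -0.0, 0.752], [-0.752, 0.0, -0.659], [0.0, -1.0, -0.0]]
ft_force: [0.6, -0.2, -0.4]
width: 0.0856
```

{"api": "servo_tool", "payload": {"commands": [{"angular":[0,-5.5,0],"offset":[0,0,0],"grip":1},{"angular":[0,0,0],"offset":[0,0,0],"grip":1},{"angular":[0,0,0],"offset":[0,0,0],"grip":1},{"angular":[0,0,0],"offset":[0,0,0],"grip":1},{"angular":[0,0,0],"offset":[0,0,0],"grip":1},{"angular":[0,0,0],"offset":[0,0,0],"grip":1}]}}

```text
t: 42.67
eef_pos: [0.5789, -0.0137, 0.2522]
ee_rot: [[-0.588, 0.0, 0.809], [-0.809, -0.0, -0.588], [-0.0, -1.0, 0.0]]
ft_force: [-0.4, -0.1, 0.4]
width: 0.0852
```

Run:
```python
from h import *
im,cal=look('wrist','w13');s=get_state();print(s['eef_pos'],s['joint_pos'])
wing(im,cal);lids(im,cal,.110)
im,cal=look('top','t13');print('top');lids(im,cal,.06);carousel(im,cal)
```

```text
[ 0.5789 -0.0137  0.2522] [-8.3006  5.0655 96.2789  0.0022 78.6552 27.7379]
wing (579.9814453125, -14.368349075317383) (60.49418258666992, 13.632454872131348) dir 55.010746 zangle -36.038954804992585 delta to grip [-0.0001  0.1557  0.0012]
top
green [ 0.5464 -0.2473] [0.0458 0.0477]
yellow [ 0.5616 -0.1078] [0.0677 0.0693]
blue [ 0.4894 -0.0471] [0.0648 0.0673]
```

View pics/w13.png

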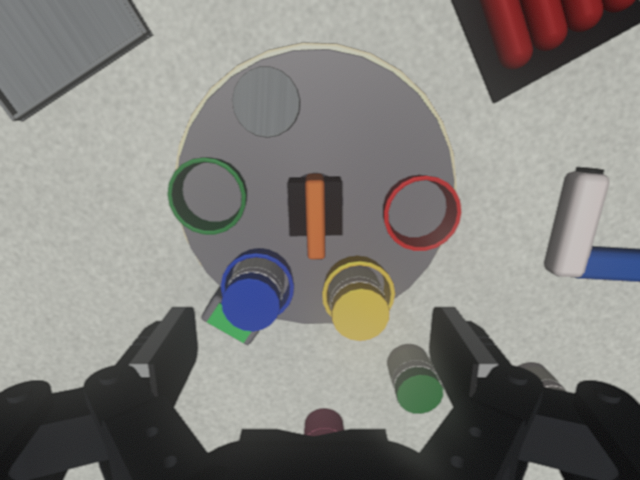

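Wrist view: the blue pot at (250,295) and the yellow at (360,305) both stand in their pockets, with blue at the reader. The wing runs from (315,178) to (316,258), aligned with the jaws.

{"api": "servo_tool", "payload": {"commands": [{"angular":[0,0,0],"offset":[0,0.0217,0.001],"grip":1},{"angular":[0,-1,0],"offset":[0,0.0217,0],"grip":1},{"angular":[0,0,0],"offset":[0,0.0217,0],"grip":1},{"angular":[0,0,0],"offset":[0,0.0217,0],"grip":1},{"angular":[0,0,0],"offset":[0,0.0217,0],"grip":1},{"angular":[0,0,0],"offset":[0,0.0217,0],"grip":1},{"angular":[0,0,0],"offset":[0,0.0215,0],"grip":1},{"angular":[0,0,0],"offset":[0,0,0],"grip":0.5},{"angular":[0,0,0],"offset":[0,0,0],"grip":0.5},{"angular":[0,0,0],"offset":[0,0,0],"grip":0.5},{"angular":[0,0,0],"offset":[0,0,0],"grip":0},{"angular":[0,0,0],"offset":[0,0,0],"grip":0},{"angular":[0,0,0],"offset":[0,0,0],"grip":0},{"angular":[0,0,0],"offset":[0,0,0],"grip":0},{"angular":[0,0,0],"offset":[0,0,0],"grip":0},{"angular":[0,0,0],"offset":[0,0,0],"grip":0},{"angular":[0,0,0],"offset":[0,0,0],"grip":0},{"angular":[0,0,0],"offset":[0,0,0],"grip":0}], "newtons": 60}}

```text
t: 44.27
eef_pos: [0.5809, -0.0143, 0.1024]
ee_rot: [[-0.574, 0.002, 0.819], [-0.819, -0.0, -0.574], [-0.001, -1.0, 0.002]]
ft_force: [-1.6, 1.0, 5.7]
width: 0.0118
```

{"api": "servo_tool", "payload": {"commands": [{"angular":[0,-4,0],"offset":[0,0,0],"grip":0},{"angular":[0,-4,0],"offset":[0,0,0],"grip":0},{"angular":[0,-4,0],"offset":[0,0,0],"grip":0},{"angular":[0,-4,0],"offset":[0,0,0],"grip":0},{"angular":[0,-4,0],"offset":[0,0,0],"grip":0},{"angular":[0,-4,0],"offset":[0,0,0],"grip":0},{"angular":[0,-4,0],"offset":[0,0,0],"grip":0},{"angular":[0,-4,0],"offset":[0,0,0],"grip":0},{"angular":[0,-4,0],"offset":[0,0,0],"grip":0},{"angular":[0,-4,0],"offset":[0,0,0],"grip":0},{"angular":[0,-4,0],"offset":[0,0,0],"grip":0},{"angular":[0,-4,0],"offset":[0,0,0],"grip":0},{"angular":[0,-4,0],"offset":[0,0,0],"grip":0},{"angular":[0,-4,0],"offset":[0,0,0],"grip":0},{"angular":[0,-4,0],"offset":[0,0,0],"grip":0},{"angular":[0,-1.5,0],"offset":[0,0,0],"grip":0},{"angular":[0,0,0],"offset":[0,0,0],"grip":0},{"angular":[0,0,0],"offset":[0,0,0],"grip":0}], "newtons": 80}}

```text
t: 45.77
eef_pos: [0.5798, -0.0142, 0.1025]
ee_rot: [[0.446, -0.0, 0.895], [-0.895, 0.0, 0.446], [-0.0, -1.0, -0.0]]
ft_force: [-3.6, 0.4, 8.8]
width: 0.0106
```

Run:
```python
from h import *
s=get_state();print(s['eef_pos'],s['ee_rot'],s['ft_force'],s['width'],s['joint_pos'])
im,cal=look('top','t14');carousel(im,cal);lids(im,cal,.06)
```

```text
[ 0.5798 -0.0142  0.1025] [[ 0.4463 -0.0003  0.8949]
 [-0.8949  0.0002  0.4463]
 [-0.0003 -1.     -0.0002]] [-3.6443  0.3707  8.7682] 0.01055164106436126 [ -8.3365  13.6473 103.4375   0.0107  62.9337 -34.8512]
blue [ 0.5617 -0.1076] [0.0666 0.0684]
green [ 0.4892 -0.0478] [0.0636 0.066 ]
green [ 0.5464 -0.2473] [0.0461 0.0476]
```

{"api": "servo_tool", "payload": {"commands": [{"angular":[0,0,0],"offset":[0,0,0],"grip":1},{"angular":[0,0,0],"offset":[0,0,0],"grip":1},{"angular":[0,0,0],"offset":[0,0,0],"grip":1},{"angular":[0,0,0],"offset":[0,0,0],"grip":1},{"angular":[0,0,0],"offset":[0,0,0],"grip":1},{"angular":[0,0,0],"offset":[0,-0.026,0],"grip":1},{"angular":[0,0,0],"offset":[0,-0.026,0],"grip":1},{"angular":[0,0,0],"offset":[0,-0.026,0],"grip":1},{"angular":[0,6.9,0],"offset":[0,-0.026,0],"grip":1},{"angular":[0,6.9,0],"offset":[0,-0.026,0],"grip":1},{"angular":[0,6.9,0],"offset":[0,0,0],"grip":1},{"angular":[0,6.9,0],"offset":[0,0,0],"grip":1},{"angular":[0,6.9,0],"offset":[0,0,0],"grip":1},{"angular":[0,6.9,0],"offset":[0,0,0],"grip":1},{"angular":[0,6.9,0],"offset":[0,0,0],"grip":1},{"angular":[0,6.9,0],"offset":[0,0,0],"grip":1},{"angular":[0,6.9,0],"offset":[0,0,0],"grip":1},{"angular":[0,6.9,0],"offset":[0,0,0],"grip":1},{"angular":[0,6.9,0],"offset":[0,0,0],"grip":1},{"angular":[0,6.9,0],"offset":[0,0,0],"grip":1}]}}

```text
t: 47.48
eef_pos: [0.5797, -0.0143, 0.2302]
ee_rot: [[-0.835, -0.0, 0.55], [-0.55, 0.0, -0.835], [0.0, -1.0, -0.0]]
ft_force: [0.2, 0.4, 0.1]
width: 0.0856
```

{"api": "servo_tool", "payload": {"commands": [{"angular":[0,6.9,0],"offset":[0,0,0],"grip":1},{"angular":[0,6.8,0],"offset":[0,0,0],"grip":1},{"angular":[0,0,0],"offset":[0.0158,0,0.0298],"grip":1},{"angular":[0,0,0],"offset":[0.0158,0,0.0298],"grip":1},{"angular":[0,0,0],"offset":[0.0158,0,0.0298],"grip":1},{"angular":[0,0,0],"offset":[0.0158,0,0.0298],"grip":1},{"angular":[0,0,0],"offset":[0.0158,0,0.0298],"grip":1},{"angular":[0,0,0],"offset":[0.0158,0,0.0298],"grip":1},{"angular":[0,0,0],"offset":[0.0158,0,0.0298],"grip":1},{"angular":[0,0,0],"offset":[0,0,0],"grip":1},{"angular":[0,0,0],"offset":[0,0,0],"grip":1},{"angular":[0,0,0],"offset":[0,0,0],"grip":1},{"angular":[0,0,0],"offset":[0,0,0],"grip":1},{"angular":[0,0,0],"offset":[0,0,0],"grip":1},{"angular":[0,0,0],"offset":[0,0,0],"grip":1}]}}

```text
t: 48.73
eef_pos: [0.5475, -0.2469, 0.2305]
ee_rot: [[-0.939, -0.0, 0.344], [-0.344, 0.0, -0.939], [-0.0, -1.0, -0.0]]
ft_force: [-0.2, -0.3, -0.1]
width: 0.0852
```

Run:
```python
from h import *
im,cal=look('wrist','w15');s=get_state();print(s['eef_pos'],s['ee_rot'],s['width'])
for k in blobs(im,'green',1000):
    q,a=circ(cal,k,.06);print(q,a,delta([*q,.032]))
im,cal=look('top','t15');carousel(im,cal);lids(im,cal,.06)
```

```text
[ 0.5475 -0.2471  0.2306] [[-0.9391  0.0001  0.3435]
 [-0.3435  0.0001 -0.9391]
 [-0.0001 -1.     -0.    ]] 0.08535729045183035
[ 0.4855 -0.0411] [0.0686 0.0691] [-0.0126  0.1986 -0.2147]
[ 0.4406 -0.0747] [0.0277 0.051 ] [ 0.0412  0.1986 -0.1986]
yellow [ 0.6517 -0.0761] [0.0681 0.0708]
blue [ 0.5617 -0.1076] [0.0667 0.0683]
green [ 0.4899 -0.0465] [0.0664 0.067 ]
```

Run:
```python
from h import *
im,cal=look('scene','s16')
for k in blobs(im,'green',50): print(cv2.contourArea(k),cv2.boundingRect(k),circ(cal,k,.06) if len(k)>5 else '')
w=cv2.imread('pics/w15.png');t=cv2.imread('pics/t15.png')
cv2.imwrite('pics/v16.png',np.hstack([cv2.resize(w,(400,300)),cv2.resize(im[:,:,::-1].copy(),(400,300))]))
```

```text
282.5 (320, 213, 30, 25) (array([ 0.4724, -0.0525]), array([0.0609, 0.0844]))
271.0 (232, 221, 21, 18) (array([ 0.5519, -0.2439]), array([0.046 , 0.0559]))
```

View pics/v16.png

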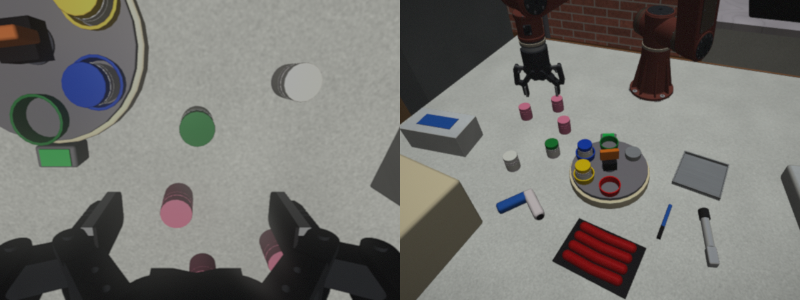

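The green pot is standing there at about (315,203) in the wrist view. My colour mask was simply too strict.

```bash
sed -i "s/'green':\[(50,100,40)/'green':[(50,70,35)/" h.py
python3 - <<'E'
from h import *
im=cv2.imread('pics/w15.png')[:,:,::-1].copy();cal=get_calibration('wrist')
print(cv2.cvtColor(im,cv2.COLOR_RGB2HSV)[203,315])
RNG['green']=[(50,60,35),(88,255,255)]
for k in blobs(im,'green',1000):
    q,a=circ(cal,k,.06);print(q,a,delta([*q,.032]))
E
```

```text
[ 64 101 111]
[ 0.4858 -0.0419] [0.0699 0.0715] [-0.0127  0.1986 -0.2142]
[ 0.5482 -0.2492] [0.0466 0.048 ] [-0.0001  0.1986  0.0019]
[ 0.441  -0.0751] [0.0288 0.0523] [ 0.0409  0.1986 -0.1984]
```

{"api": "servo_tool", "payload": {"commands": [{"angular":[0,0,0],"offset":[0,0.024,0.0015],"grip":1},{"angular":[0,0,0],"offset":[0,0.025,0],"grip":1},{"angular":[0,0,0],"offset":[0,0.025,0],"grip":1},{"angular":[0,0,0],"offset":[0,0.025,0],"grip":1},{"angular":[0,0,0],"offset":[0,0.025,0],"grip":1},{"angular":[0,0,0],"offset":[0,0.025,0],"grip":1},{"angular":[0,0,0],"offset":[0,0.025,0],"grip":1},{"angular":[0,0,0],"offset":[0,0.024,0],"grip":1},{"angular":[0,0,0],"offset":[0,0,0],"grip":1},{"angular":[0,0,0],"offset":[0,0,0],"grip":1},{"angular":[0,0,0],"offset":[0,0,0],"grip":1},{"angular":[0,0,0],"offset":[0,0,0],"grip":0.7},{"angular":[0,0,0],"offset":[0,0,0],"grip":0.7},{"angular":[0,0,0],"offset":[0,0,0],"grip":0.7}], "newtons": 30}}

```text
t: 50.05
eef_pos: [0.549, -0.2503, 0.0345]
ee_rot: [[-0.94, 0.003, 0.342], [-0.342, -0.002, -0.94], [-0.002, -1.0, 0.003]]
ft_force: [0.6, -0.2, -0.9]
width: 0.0601
```

{"api": "servo_tool", "payload": {"commands": [{"angular":[0,0,0],"offset":[0,0,0],"grip":0.5},{"angular":[0,0,0],"offset":[0,0,0],"grip":0.5},{"angular":[0,0,0],"offset":[0,0,0],"grip":0.5},{"angular":[0,0,0],"offset":[0,0,0],"grip":0.4},{"angular":[0,0,0],"offset":[0,0,0],"grip":0.3},{"angular":[0,0,0],"offset":[0,0,0],"grip":0.3}], "newtons": 40}}

```text
t: 50.55
eef_pos: [0.5487, -0.2498, 0.0343]
ee_rot: [[-0.94, 0.002, 0.342], [-0.342, -0.001, -0.94], [-0.001, -1.0, 0.001]]
ft_force: [-1.2, 1.3, 5.5]
width: 0.0472
```

{"api": "servo_tool", "payload": {"commands": [{"angular":[0,0,0],"offset":[0,-0.02,0],"grip":0.3},{"angular":[0,0,0],"offset":[0,-0.03,0],"grip":0.3},{"angular":[0,0,0],"offset":[0,-0.03,0],"grip":0.3},{"angular":[0,0,0],"offset":[0,-0.03,0],"grip":0.3},{"angular":[0,0,0],"offset":[0,-0.03,0],"grip":0.3},{"angular":[0,0,0],"offset":[0,-0.025,0],"grip":0.3},{"angular":[0,0,0],"offset":[0.008,0,-0.03],"grip":0.3},{"angular":[0,0,0],"offset":[0.008,0,-0.03],"grip":0.3},{"angular":[0,0,0],"offset":[0.008,0,-0.03],"grip":0.3},{"angular":[0,0,0],"offset":[0.008,0,-0.03],"grip":0.3},{"angular":[0,0,0],"offset":[0.008,0,-0.03],"grip":0.3},{"angular":[0,0,0],"offset":[0.008,0,-0.03],"grip":0.3},{"angular":[0,0,0],"offset":[0.008,0,-0.03],"grip":0.3},{"angular":[0,0,0],"offset":[0,0,0],"grip":0.3},{"angular":[0,0,0],"offset":[0,0,0],"grip":0.3},{"angular":[0,0,0],"offset":[0,0,0],"grip":0.3},{"angular":[0,0,0],"offset":[0,0,0],"grip":0.3},{"angular":[0,0,0],"offset":[0,0,0],"grip":0.3},{"angular":[0,0,0],"offset":[0,0,0],"grip":0.3},{"angular":[0,0,0],"offset":[0,0,0],"grip":0.3}]}}

```text
t: 52.22
eef_pos: [0.4236, -0.072, 0.1975]
ee_rot: [[-0.94, -0.0, 0.341], [-0.341, 0.0, -0.94], [0.0, -1.0, -0.0]]
ft_force: [-0.1, 0.5, -1.2]
width: 0.0471
```

Run:
```python
from h import *
stage('green','w17',.034)
```

```text
[ 0.4235 -0.0719  0.1974] [ 0.3413 -0.94   -0.0002] 0.04670303712008789
green [ 0.4899 -0.0474] [0.0662 0.0666]
held lid [ 0.4242 -0.0719] [0.0472 0.0489] in tool [-0.0007 -0.026   0.0003]
delta TCP->pocket [-0.0708  0.1134 -0.0003]
```

{"api": "servo_tool", "payload": {"commands": [{"angular":[0,0,0],"offset":[-0.021,0,-0.0006],"grip":0.3},{"angular":[0,0,0],"offset":[-0.025,0,0],"grip":0.3},{"angular":[0,0,0],"offset":[-0.0241,0,0],"grip":0.3},{"angular":[0,0,0],"offset":[0,0.02,0],"grip":0.3},{"angular":[0,0,0],"offset":[0,0.02,0],"grip":0.3},{"angular":[0,0,0],"offset":[0,0.02,0],"grip":0.3},{"angular":[0,0,0],"offset":[0,0.02,0],"grip":0.3},{"angular":[0,0,0],"offset":[0,0,0],"grip":0.3},{"angular":[0,0,0],"offset":[0,0,0],"grip":0.3},{"angular":[0,0,0],"offset":[0,0,0],"grip":0.3},{"angular":[0,0,0],"offset":[0,0,0],"grip":0.3},{"angular":[0,0,0],"offset":[0,0,0],"grip":0.3},{"angular":[0,0,0],"offset":[0,0,0],"grip":0.3},{"angular":[0,0,0],"offset":[0,0,0],"grip":0.3}]}}

```text
t: 53.43
eef_pos: [0.4896, -0.047, 0.1185]
ee_rot: [[-0.94, 0.002, 0.342], [-0.342, -0.0, -0.94], [-0.002, -1.0, 0.001]]
ft_force: [0.1, 1.3, -0.8]
width: 0.0469
```

{"api": "servo_tool", "payload": {"commands": [{"angular":[0,0,0],"offset":[0,0.004,0],"grip":0.3},{"angular":[0,0,0],"offset":[0,0.004,0],"grip":0.3},{"angular":[0,0,0],"offset":[0,0.004,0],"grip":0.3},{"angular":[0,0,0],"offset":[0,0.004,0],"grip":0.3},{"angular":[0,0,0],"offset":[0,0.004,0],"grip":0.3},{"angular":[0,0,0],"offset":[0,0.004,0],"grip":0.3},{"angular":[0,0,0],"offset":[0,0.004,0],"grip":0.3},{"angular":[0,0,0],"offset":[0,0.004,0],"grip":0.3},{"angular":[0,0,0],"offset":[0,0.0005,0],"grip":0.3},{"angular":[0,0,0],"offset":[0,0,0],"grip":0.3},{"angular":[0,0,0],"offset":[0,0,0],"grip":0.3},{"angular":[0,0,0],"offset":[0,0,0],"grip":0.3}]}}

```text
t: 54.43
eef_pos: [0.489, -0.0468, 0.0851]
ee_rot: [[-0.94, 0.0, 0.342], [-0.342, 0.0, -0.94], [-0.0, -1.0, 0.0]]
ft_force: [0.1, 0.2, -0.8]
width: 0.0466
```

{"api": "servo_tool", "payload": {"commands": [{"angular":[0,0,0],"offset":[0,0.001,0],"grip":0.3},{"angular":[0,0,0],"offset":[0,0,0],"grip":1},{"angular":[0,0,0],"offset":[0,0,0],"grip":1},{"angular":[0,0,0],"offset":[0,0,0],"grip":1},{"angular":[0,0,0],"offset":[0,0,0],"grip":1},{"angular":[0,0,0],"offset":[0,0,0],"grip":1},{"angular":[0,0,0],"offset":[0,-0.02,0],"grip":1},{"angular":[0,0,0],"offset":[0,-0.03,0],"grip":1},{"angular":[0,0,0],"offset":[0,-0.03,0],"grip":1},{"angular":[0,0,0],"offset":[0,-0.03,0],"grip":1},{"angular":[0,0,0],"offset":[0,-0.03,0],"grip":1},{"angular":[0,0,0],"offset":[0,-0.03,0],"grip":1},{"angular":[0,0,0],"offset":[-0.032,0,0],"grip":1},{"angular":[0,0,0],"offset":[-0.032,0,0],"grip":1},{"angular":[0,0,0],"offset":[-0.032,0,0],"grip":1},{"angular":[0,-6.8,0],"offset":[0,0,0],"grip":1},{"angular":[0,-6.8,0],"offset":[0,0,0],"grip":1},{"angular":[0,-6.8,0],"offset":[0,0,0],"grip":1},{"angular":[0,-6.8,0],"offset":[0,0,0],"grip":1},{"angular":[0,-6.8,0],"offset":[0,0,0],"grip":1}]}}

```text
t: 56.1
eef_pos: [0.5791, -0.0139, 0.2537]
ee_rot: [[-0.583, -0.001, 0.813], [-0.813, 0.0, -0.583], [0.0, -1.0, -0.001]]
ft_force: [0.2, 0.1, -0.1]
width: 0.0852
```

{"api": "servo_tool", "payload": {"commands": [{"angular":[0,-6.8,0],"offset":[0,0,0],"grip":1},{"angular":[0,-6.8,0],"offset":[0,0,0],"grip":1},{"angular":[0,-6.8,0],"offset":[0,0,0],"grip":1},{"angular":[0,-6.8,0],"offset":[0,0,0],"grip":1},{"angular":[0,-6.8,0],"offset":[0,0,0],"grip":1},{"angular":[0,-6.8,0],"offset":[0,0,0],"grip":1},{"angular":[0,-6.8,0],"offset":[0,0,0],"grip":1},{"angular":[0,-6.8,0],"offset":[0,0,0],"grip":1},{"angular":[0,-6.8,0],"offset":[0,0,0],"grip":1},{"angular":[0,0,0],"offset":[0,0,0],"grip":1},{"angular":[0,0,0],"offset":[0,0,0],"grip":1},{"angular":[0,0,0],"offset":[0,0,0],"grip":1},{"angular":[0,0,0],"offset":[0,0,0],"grip":1},{"angular":[0,0,0],"offset":[0,0,0],"grip":1}]}}

```text
t: 57.27
eef_pos: [0.5791, -0.014, 0.254]
ee_rot: [[0.425, -0.0, 0.905], [-0.905, -0.0, 0.425], [-0.0, -1.0, -0.0]]
ft_force: [0.2, -0.5, -0.4]
width: 0.0853
```

Run:
```python
from h import *
im,cal=look('wrist','w18');s=get_state();print(s['eef_pos'],s['joint_pos'])
wing(im,cal);lids(im,cal,.110)
im,cal=look('top','t18');print('top');carousel(im,cal)
```

```text
[ 0.5791 -0.014   0.254 ] [ -8.3282   5.0214  96.1362   0.0003  78.8449 -33.481 ]
wing (578.4154052734375, -14.491722106933594) (13.342338562011719, 60.06546401977539) dir 115.488174 zangle 25.152755205881913 delta to grip [ 0.0001  0.1575 -0.0008]
top
blue [ 0.562  -0.1077] [0.0667 0.0683]
green [ 0.4892 -0.0487] [0.0621 0.0665]
```

View pics/w18.png

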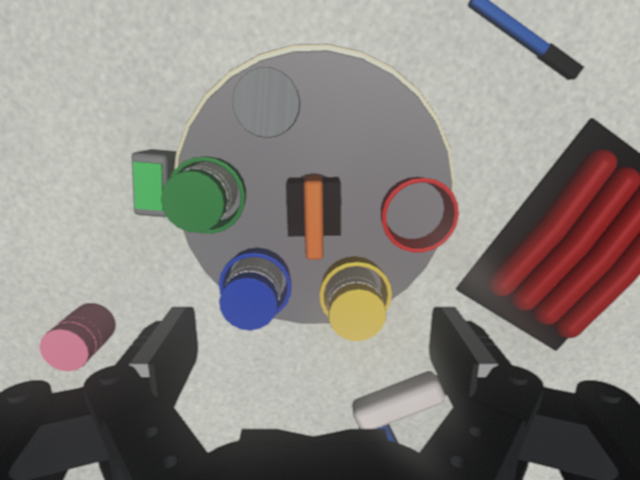

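Wrist view: green at (200,195) by the reader, blue at (253,290) and yellow at (357,300) all stand in their collars. The wing is aligned with the jaws.

{"api": "servo_tool", "payload": {"commands": [{"angular":[0,0,0],"offset":[0,0.0217,-0.0007],"grip":1},{"angular":[0,0,0],"offset":[0,0.0217,0],"grip":1},{"angular":[0,0,0],"offset":[0,0.0217,0],"grip":1},{"angular":[0,0,0],"offset":[0,0.0217,0],"grip":1},{"angular":[0,0,0],"offset":[0,0.0217,0],"grip":1},{"angular":[0,0,0],"offset":[0,0.0217,0],"grip":1},{"angular":[0,0,0],"offset":[0,0.0215,0],"grip":1},{"angular":[0,0,0],"offset":[0,0,0],"grip":0.5},{"angular":[0,0,0],"offset":[0,0,0],"grip":0.5},{"angular":[0,0,0],"offset":[0,0,0],"grip":0.5},{"angular":[0,0,0],"offset":[0,0,0],"grip":0},{"angular":[0,0,0],"offset":[0,0,0],"grip":0},{"angular":[0,0,0],"offset":[0,0,0],"grip":0},{"angular":[0,0,0],"offset":[0,0,0],"grip":0},{"angular":[0,0,0],"offset":[0,0,0],"grip":0},{"angular":[0,0,0],"offset":[0,0,0],"grip":0},{"angular":[0,0,0],"offset":[0,0,0],"grip":0},{"angular":[0,0,0],"offset":[0,0,0],"grip":0}], "newtons": 60}}

```text
t: 58.87
eef_pos: [0.5798, -0.0145, 0.1043]
ee_rot: [[0.426, 0.003, 0.905], [-0.905, -0.0, 0.426], [0.002, -1.0, 0.002]]
ft_force: [-1.2, 0.2, 6.1]
width: 0.0112
```

{"api": "servo_tool", "payload": {"commands": [{"angular":[0,-4,0],"offset":[0,0,0],"grip":0},{"angular":[0,-4,0],"offset":[0,0,0],"grip":0},{"angular":[0,-4,0],"offset":[0,0,0],"grip":0},{"angular":[0,-4,0],"offset":[0,0,0],"grip":0},{"angular":[0,-4,0],"offset":[0,0,0],"grip":0},{"angular":[0,-4,0],"offset":[0,0,0],"grip":0},{"angular":[0,-4,0],"offset":[0,0,0],"grip":0},{"angular":[0,-4,0],"offset":[0,0,0],"grip":0},{"angular":[0,-4,0],"offset":[0,0,0],"grip":0},{"angular":[0,-4,0],"offset":[0,0,0],"grip":0},{"angular":[0,-4,0],"offset":[0,0,0],"grip":0},{"angular":[0,-4,0],"offset":[0,0,0],"grip":0},{"angular":[0,-4,0],"offset":[0,0,0],"grip":0},{"angular":[0,-4,0],"offset":[0,0,0],"grip":0},{"angular":[0,-4,0],"offset":[0,0,0],"grip":0},{"angular":[0,-1.5,0],"offset":[0,0,0],"grip":0},{"angular":[0,0,0],"offset":[0,0,0],"grip":0},{"angular":[0,0,0],"offset":[0,0,0],"grip":0}], "newtons": 80}}

```text
t: 60.37
eef_pos: [0.5794, -0.0151, 0.1044]
ee_rot: [[0.998, 0.002, 0.057], [-0.057, -0.001, 0.998], [0.002, -1.0, -0.001]]
ft_force: [-3.0, -0.5, 7.2]
width: 0.01
```

{"api": "servo_tool", "payload": {"commands": [{"angular":[0,0,0],"offset":[0,0,0],"grip":1},{"angular":[0,0,0],"offset":[0,0,0],"grip":1},{"angular":[0,0,0],"offset":[0,0,0],"grip":1},{"angular":[0,0,0],"offset":[0,0,0],"grip":1},{"angular":[0,0,0],"offset":[0,0,0],"grip":1},{"angular":[0,0,0],"offset":[0,0,0],"grip":1},{"angular":[0,0,0],"offset":[0,-0.03,0],"grip":1},{"angular":[0,0,0],"offset":[0,-0.03,0],"grip":1},{"angular":[0,0,0],"offset":[0,-0.03,0],"grip":1},{"angular":[0,0,0],"offset":[0,-0.03,0],"grip":1},{"angular":[0,0,0],"offset":[0,-0.03,0],"grip":1},{"angular":[0,0,0],"offset":[0,0,0],"grip":1},{"angular":[0,0,0],"offset":[0,0,0],"grip":1},{"angular":[0,0,0],"offset":[0,0,0],"grip":1},{"angular":[0,0,0],"offset":[0,0,0],"grip":1},{"angular":[0,0,0],"offset":[0,0,0],"grip":1}]}}

```text
t: 61.7
eef_pos: [0.5772, -0.0141, 0.2499]
ee_rot: [[0.998, -0.004, 0.058], [-0.058, 0.001, 0.998], [-0.004, -1.0, 0.0]]
ft_force: [0.3, 0.8, -0.2]
width: 0.0852
```

Run:
```python
from h import *
im,cal=look('wrist','w19');s=get_state();print(s['eef_pos'],s['joint_pos'])
wing(im,cal);q=carousel(im,cal)
for k,p in q.items():
    d=p-np.array([.5797,-.0147]);print(k,np.rad2deg(np.arctan2(d[1],d[0]))%360,np.hypot(*d))
im,cal=look('top','t19');print('top');carousel(im,cal)
```

```text
[ 0.5773 -0.0141  0.2501] [ -8.366    5.1034  96.4619   0.0002  78.6538 -95.0655]
wing (577.92919921875, -15.511494636535645) (13.425992012023926, 59.472267150878906) dir 176.67026 zangle 86.69940626696552 delta to grip [ 0.0013  0.1536 -0.0014]
green [ 0.5631 -0.1104] [0.0654 0.0733]
green 260.1898815973963 0.09714899650103063
top
green [ 0.5624 -0.108 ] [0.0665 0.068 ]
```

{"api": "servo_tool", "payload": {"commands": [{"angular":[0,0,0],"offset":[0.0011,0.0214,-0.0013],"grip":1},{"angular":[0,0,0],"offset":[0,0.0214,0],"grip":1},{"angular":[0,0,0],"offset":[0,0.0214,0],"grip":1},{"angular":[0,0,0],"offset":[0,0.0214,0],"grip":1},{"angular":[0,0,0],"offset":[0,0.0214,0],"grip":1},{"angular":[0,0,0],"offset":[0,0.0214,0],"grip":1},{"angular":[0,0,0],"offset":[0,0.0212,0],"grip":1},{"angular":[0,0,0],"offset":[0,0,0],"grip":0.5},{"angular":[0,0,0],"offset":[0,0,0],"grip":0.5},{"angular":[0,0,0],"offset":[0,0,0],"grip":0.5},{"angular":[0,0,0],"offset":[0,0,0],"grip":0},{"angular":[0,0,0],"offset":[0,0,0],"grip":0},{"angular":[0,0,0],"offset":[0,0,0],"grip":0},{"angular":[0,0,0],"offset":[0,0,0],"grip":0},{"angular":[0,0,0],"offset":[0,0,0],"grip":0},{"angular":[0,0,0],"offset":[0,0,0],"grip":0},{"angular":[0,0,0],"offset":[0,0,0],"grip":0},{"angular":[0,0,0],"offset":[0,0,0],"grip":0}], "newtons": 50}}

```text
t: 63.3
eef_pos: [0.5809, -0.0155, 0.1045]
ee_rot: [[0.998, 0.003, 0.058], [-0.058, 0.0, 0.998], [0.003, -1.0, 0.0]]
ft_force: [-1.6, 1.1, 6.0]
width: 0.0117
```

{"api": "servo_tool", "payload": {"commands": [{"angular":[0,0,0],"offset":[0,-0.004,0],"grip":0},{"angular":[0,0,0],"offset":[0,-0.004,0],"grip":0},{"angular":[0,0,0],"offset":[0,-0.004,0],"grip":0},{"angular":[0,0,0],"offset":[0,-0.004,0],"grip":0},{"angular":[0,0,0],"offset":[0,0,0],"grip":0}]}}

```text
t: 63.72
eef_pos: [0.5799, -0.0158, 0.1196]
ee_rot: [[0.998, 0.001, 0.058], [-0.058, -0.0, 0.998], [0.001, -1.0, -0.0]]
ft_force: [0.6, 0.0, -1.0]
width: 0.0114
```

{"api": "servo_tool", "payload": {"commands": [{"angular":[0,0,0],"offset":[0,-0.01,0],"grip":0},{"angular":[0,0,0],"offset":[0,-0.02,0],"grip":0},{"angular":[0,0,0],"offset":[0,-0.03,0],"grip":0},{"angular":[0,0,0],"offset":[0,-0.03,0],"grip":0},{"angular":[0,0,0],"offset":[0,-0.03,0],"grip":0},{"angular":[0,0,0],"offset":[-0.0135,0,0.033],"grip":0},{"angular":[0,0,0],"offset":[-0.0135,0,0.033],"grip":0},{"angular":[0,0,0],"offset":[-0.0135,0,0.033],"grip":0},{"angular":[0,0,0],"offset":[-0.0135,0,0.033],"grip":0},{"angular":[0,0,0],"offset":[-0.0135,0,0.033],"grip":0},{"angular":[0,0,0],"offset":[-0.0135,0,0.033],"grip":0},{"angular":[0,0,0],"offset":[-0.0135,0,0.033],"grip":0},{"angular":[0,0,0],"offset":[-0.0135,0,0.033],"grip":0},{"angular":[0,0,0],"offset":[-0.0135,0,0.033],"grip":0},{"angular":[0,0,0],"offset":[0,0,0],"grip":0},{"angular":[0,0,0],"offset":[0,0,0],"grip":0},{"angular":[0,0,0],"offset":[0,0,0],"grip":0},{"angular":[0,0,0],"offset":[0,0,0],"grip":0}]}}

```text
t: 65.22
eef_pos: [0.4755, 0.2867, 0.2388]
ee_rot: [[0.998, -0.0, 0.059], [-0.059, -0.001, 0.998], [-0.0, -1.0, -0.001]]
ft_force: [0.8, -1.1, -1.6]
width: 0.0111
```

Run:
```python
from h import *
s=get_state();print(s['eef_pos'],s['width'])
# tray corners, from the starting top view
im=cv2.imread('pics/top0.png')[:,:,::-1].copy();cal=get_calibration('top')
c=ray(cal,[[152,214],[223,222],[213,294],[140,285]],.016)[:,:2];print(c,c.mean(0))
print(c.mean(0)-s['eef_pos'][:2])
```

```text
[0.4755 0.2867 0.2388] 0.011138777177642532
[[0.5608 0.3534]
 [0.5456 0.193 ]
 [0.3858 0.2058]
 [0.4021 0.3669]] [0.4736 0.2798]
[-0.0019 -0.0069]
```

Tray sides measure 160 mm, so the centre is trustworthy, and the knob is about 7 mm from it, well within 62 mm. Lower by 0.184.

{"api": "servo_tool", "payload": {"commands": [{"angular":[0,0,0],"offset":[0,0.03,0],"grip":0},{"angular":[0,0,0],"offset":[0,0.03,0],"grip":0},{"angular":[0,0,0],"offset":[0,0.03,0],"grip":0},{"angular":[0,0,0],"offset":[0,0.03,0],"grip":0},{"angular":[0,0,0],"offset":[0,0.03,0],"grip":0},{"angular":[0,0,0],"offset":[0,0.015,0],"grip":0},{"angular":[0,0,0],"offset":[0,0.008,0],"grip":0},{"angular":[0,0,0],"offset":[0,0.004,0],"grip":0},{"angular":[0,0,0],"offset":[0,0.004,0],"grip":0},{"angular":[0,0,0],"offset":[0,0.002,0],"grip":0},{"angular":[0,0,0],"offset":[0,0,0],"grip":0},{"angular":[0,0,0],"offset":[0,0,0],"grip":0},{"angular":[0,0,0],"offset":[0,0,0],"grip":0},{"angular":[0,0,0],"offset":[0,0,0],"grip":0}]}}

```text
t: 66.38
eef_pos: [0.4759, 0.2882, 0.0566]
ee_rot: [[0.998, 0.002, 0.057], [-0.057, 0.001, 0.998], [0.001, -1.0, 0.001]]
ft_force: [-0.3, -0.6, -1.5]
width: 0.0113
```

{"api": "servo_tool", "payload": {"commands": [{"angular":[0,0,0],"offset":[0,0.001,0],"grip":0},{"angular":[0,0,0],"offset":[0,0.001,0],"grip":0},{"angular":[0,0,0],"offset":[0,0.001,0],"grip":0},{"angular":[0,0,0],"offset":[0,0,0],"grip":0},{"angular":[0,0,0],"offset":[0,0,0],"grip":0},{"angular":[0,0,0],"offset":[0,0,0],"grip":0}]}}

```text
t: 66.88
eef_pos: [0.476, 0.2886, 0.0546]
ee_rot: [[0.998, 0.001, 0.057], [-0.057, 0.001, 0.998], [0.001, -1.0, 0.001]]
ft_force: [-3.1, -0.2, 6.2]
width: 0.0113
```

{"api": "servo_tool", "payload": {"commands": [{"angular":[0,0,0],"offset":[0,0,0],"grip":1},{"angular":[0,0,0],"offset":[0,0,0],"grip":1},{"angular":[0,0,0],"offset":[0,0,0],"grip":1},{"angular":[0,0,0],"offset":[0,0,0],"grip":1},{"angular":[0,0,0],"offset":[0,0,0],"grip":1},{"angular":[0,0,0],"offset":[0,0,0],"grip":1},{"angular":[0,0,0],"offset":[0,-0.03,0],"grip":1},{"angular":[0,0,0],"offset":[0,-0.03,0],"grip":1},{"angular":[0,0,0],"offset":[0,-0.03,0],"grip":1},{"angular":[0,0,0],"offset":[0,-0.03,0],"grip":1},{"angular":[0,0,0],"offset":[0,-0.03,0],"grip":1},{"angular":[0,0,0],"offset":[0,-0.03,0],"grip":1},{"angular":[0,0,0],"offset":[0,0,0],"grip":1},{"angular":[0,0,0],"offset":[0,0,0],"grip":1},{"angular":[0,0,0],"offset":[0,0,0],"grip":1},{"angular":[0,0,0],"offset":[0,0,0],"grip":1},{"angular":[0,0,0],"offset":[0,0,0],"grip":1}]}}

```text
t: 68.3
eef_pos: [0.4741, 0.2872, 0.2304]
ee_rot: [[0.998, -0.004, 0.058], [-0.058, -0.002, 0.998], [-0.004, -1.0, -0.002]]
ft_force: [-0.1, -0.2, -0.1]
width: 0.0855
```

Run:
```python
from h import *
im,cal=look('scene','s20');cv2.imwrite('pics/v20.png',cv2.resize(im[120:360,150:600,::-1].copy(),(800,427)))
w,wc=look('wrist','w20');wing(w,wc,.078)
t,tc=look('top','t20');q=carousel(t,tc)
for k,p in q.items():
    d=p-np.array([.5797,-.0147]);print(k,np.rad2deg(np.arctan2(d[1],d[0]))%360)
print(get_state()['ft_force'])
```

```text
wing (473.12054443359375, 288.1452941894531) (13.40003776550293, 59.864776611328125) dir 175.9118 zangle 86.7012577269287 delta to grip [-0.001   0.1344  0.0008]
yellow [0.6695 0.0182] [0.0676 0.0735]
blue [ 0.6525 -0.0752] [0.0669 0.0706]
green [ 0.5628 -0.108 ] [0.0667 0.0679]
yellow 20.09617379160959
blue 320.2681710123731
green 259.73766245730826
[-0.1597 -0.481   0.6742]
```

View pics/v20.png

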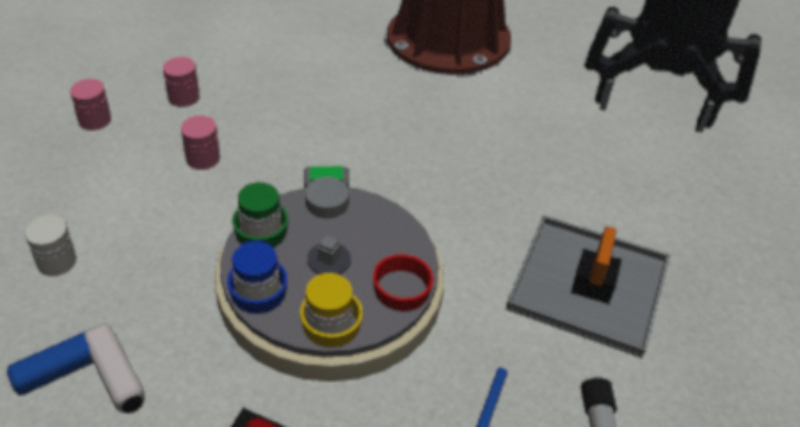

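Scene: the blank (328,195) is at the gate by the reader. The green, blue and yellow pots stand in their collars, and the knob stands upright in the tray at (598,270) with the gripper clear of everything. The white pot and the other bystanders look to be where they started.

```bash
python3 -c "
from cell import *
print(hand_in())"
```

```text
the job is handed in; nothing more can be done
None
```

I handed the job in at about 68 s. The carousel is loaded, the steel blank is at the gate, and the knob is back in its tray; the hand-in reported no verdict.

- **What was done:** I pushed the knob home on the shaft, and there was no red pot in this run. I indexed to yellow, blue and green in turn, loaded each pot at the gate, then indexed to the blank. I took the knob off and stood it in the tray.
- **Final checks:**
  - The yellow, blue and green pockets lie at about 20°, 320° and 260° around the axis. With the gate at 200°, that puts the blank at the gate to within about 1°.
  - The last scene picture shows all three pots upright in their collars and the knob upright, about 8 mm from the tray's middle. The gripper is clear of everything.
- **What went wrong on the way:**
  - One grip on the knob pushed the tool about 4 mm sideways, so I reopened and regripped slightly higher.
  - The first grasp at the blue pot failed, with a finger ending up on its lid. The pot stayed upright in its place, and a slower retry held it. I did not find the cause.
  - One colour mask missed the green pot until I loosened it.
- **Not measured:** I judged the pots' height and centring in the pockets, and that the bystanders had not moved, by eye from the pictures. Knob seating came from the tool height and contact force.

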